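# Pack the glass jars and lock the carrier

## Robot

A 7-joint arm with a two-finger parallel gripper is mounted at the origin on the work surface. World frame = base frame: x ahead of the robot, y to its left, z up, the work surface at z = 0. Lengths are in m, angles in rad, forces in N, time in s.
With the tool pointing down it reaches from about 0.425 to 0.925 m from the base axis. Payload 6.8 kg.
Tool frame: the origin (TCP) lies midway between the tips of the shut fingers; the grasp point (between the pads) lies 19 mm behind it (bot.hold_point_z is the distance from the TCP to the grasp point, in m); z points along the fingers, y is the line along which they close (so a half turn about z gives the same grasp; the last joint's range is limited). The gripper opens to 85 mm and grips with 20 to 120 N. Pads are 22 mm wide; open, the fingers measure 114 mm over their backs; the gripper's body (76 mm by 85 mm) begins 54 mm behind the grasp point. The pads swing forward as they close: fully open they stand 13 mm farther back than shut.
Start: joints at [-1.38, 0.477, 0.022, 1.555, -0.011, 1.109, -0.083], TCP at [0.199, 0.645, 0.231] pointing down, gripper open.
Joint ranges: [-2.96, 2.96], [-0.34, 2.1], [-1.41, 1.46], [0.24, 2.44], [-1.37, 4.51], [0.17, 1.92], [-2.96, 2.96]. Speed limits (rad/s): [2.39, 2.39, 3.14, 3.14, 3.14, 3.14, 3.14].

## Interface

Orientations are given as a unit quaternion [w, x, y, z].
In Python, from station import bot gives the robot as it stands. The module is installed in compiled form; this text tells all that it offers.
- The arm moves only by the tool step_arm, never from a script. Its argument "increments" is a list that holds one entry, the list of rows, each a list of 7 numbers: the opening, from -1 (shut) to 1 (fully open), then the shift along the tool's x, y, z in mm, then the turn, a rotation vector about the tool's x, y, z in degrees. In form: [[[grip, x, y, z, ax, ay, az], ...]]. A call has 1 to 10 rows; each row is the pose to reach, as a shift and turn from the pose commanded when the call began, along the tool's axes at that moment; what a row does not reach only later rows make up. A row lasts 1/12 s, in which the tool goes at most 41.7 mm and 7.16 degrees, less where a joint would pass 70% of its speed; a pose out of reach is approached as far as the arm can. A call with a gripper value outside its range is refused whole. The fingers move at their own pace and stop on an object; "force" is the grip in N (left out, the last holds). Time passes only in rows, so rows that repeat a pose let the fingers close. It gives the time, the measured TCP pose, the force, the opening and the grip force at its end, in the units of the state.
- bot.get_obs(): the state, without advancing time (a new reading comes with each control period).
- bot.read_camera(name): name is "scene" or "top" or "wrist"; returns a dict with "image" (400x640x3 uint8, red, green, blue), "camera_matrix" (3x3 intrinsics, pixels), "R" (3x3) and "t" (3): a world point X has camera coordinates R X + t. Camera axes: x right, y down, z forward; pixel columns grow to the right and rows downward; lengths in m; the calibration is good to about 2 mm. A picture is of the moment at which its call begins. There is no depth.
- bot.hand_in(): hands the job in; it is judged then, once.
The state is a dict: "t": time; "q": joint angles; "joint_vel": joint speeds; "joint_torque": joint torques, N m; "eef_pos": TCP position; "tool_rot": TCP orientation; "contact_force": force on the tool from outside, world axes, zero at the start; "torque": the same for the moment, N m; "gripper_width": opening from 0.0 (shut) to 1.0 (fully open); "grasp_force": force on a finger pad.
Only numpy, scipy, OpenCV 4.12 (cv2) and the standard library are available. Lean on these libraries where they do the work, as an engineer would, in place of code of your own. Each camera call takes 0.05 s, during which the arm holds its last target. There are 200 camera calls.

## Task

Get the jar carrier ready for carrying: swing its keeper bar aside, lay the wooden spatula that was left on it flat in the utensil tray, and stand every glass jar upright in a cell of its own. Then swing the bar fully shut over the jars until it snaps into its detent, and only after that slide its bolt fully home. The jars are thin glass, so handle them gently: press on them with no more than about 30 N at each finger, and leave the pan, mill and mug alone.

Things in the scene. Friction and masses are not known exactly. Their poses are not given: they have to be found in the camera images.
- carrier: Wooden jar carrier, fixed. Low box 188 x 188 mm, walls and crossed dividers 45 mm high, 6 mm thick, floor 8 mm thick: 2 x 2 cells, 85 mm wide inside, 88 mm between centres. Two posts, 28 mm square, centred 145 mm from its middle along its own +y (hinge post, 110 mm high) and -y (keeper post with a steel staple on top, 157 mm high). Origin: centre of underside, z up.
- cell0 (a point): Centre of the floor of one cell of the carrier, 8 mm above the worktop.
- cell1 (a point): Centre of the floor of one cell of the carrier, 8 mm above the worktop.
- cell2 (a point): Centre of the floor of one cell of the carrier, 8 mm above the worktop.
- cell3 (a point): Centre of the floor of one cell of the carrier, 8 mm above the worktop.
- bar (a joint): Wooden keeper bar, 36 wide, 14 thick, 276 mm long, on a vertical hinge at the +y post, level, 112 to 126 mm high (9 mm over jars). Rad: 0 = shut, over the carrier's middle, its end at the keeper post; at a it points along (-sin a, -cos a) in the carrier's axes; max 1.9. Stays where left; in the last 0.08 rad it is pushed past a spring ball (a few N) and snaps shut.
- bar_hinge (a point): Point on the hinge axis of the keeper bar at the bar's top surface (126 mm high).
- bolt (a joint): Steel barrel bolt lying on top of the keeper bar, sliding along the bar away from its hinge. Value in m: 0 = fully drawn back, 0.040 = fully home, in the staple of the keeper post when the bar is shut. Stays where left; about 4 N to slide.
- bolt_knob (a point): Centre of the top of the bolt's upright round steel knob: 18 mm in diameter, 141 to 185 mm above the worktop, 145 mm from the hinge axis with the bolt drawn back, 185 mm with it home. Steel guides beside it are at most 145 mm high. The knob serves to swing the bar as well.
- jar0: Thin-walled, thick-bottomed glass jar with a cork lid, upright on the worktop. Glass body 60 mm in diameter and 78 mm high, lid 52 mm in diameter up to 95 mm. 0.2 kg, its weight low down. Breaks if a finger presses on it with more than 34 N. Origin: centre of the underside, z up. Absent in some runs.
- jar1: Thin-walled, thick-bottomed glass jar with a cork lid, upright on the worktop. Glass body 60 mm in diameter and 78 mm high, lid 52 mm in diameter up to 95 mm. 0.2 kg, its weight low down. Breaks if a finger presses on it with more than 34 N. Origin: centre of the underside, z up. Absent in some runs.
- jar2: Thin-walled, thick-bottomed glass jar with a cork lid, upright on the worktop. Glass body 60 mm in diameter and 78 mm high, lid 52 mm in diameter up to 95 mm. 0.2 kg, its weight low down. Breaks if a finger presses on it with more than 34 N. Origin: centre of the underside, z up. Absent in some runs.
- jar3: Thin-walled, thick-bottomed glass jar with a cork lid, upright on the worktop. Glass body 60 mm in diameter and 78 mm high, lid 52 mm in diameter up to 95 mm. 0.2 kg, its weight low down. Breaks if a finger presses on it with more than 34 N. Origin: centre of the underside, z up. Absent in some runs.
- spatula: Flat dark wooden spatula, 230 mm long and 14 mm thick, at the start lying across the walls of the carrier. Handle 24 mm wide from x = -115 to +45 mm, blade 54 mm wide from x = +45 to +115 mm. Origin: on the underside, in the handle 115 mm from either end; x towards the blade, z up. The centre of mass lies at about x = +10 mm.
- tray: Shallow aluminium utensil tray, 280 (x) x 110 (y) x 25 mm high, walls and floor 5 mm thick, fixed. Origin: centre of the underside.
- tray_in (a point): Centre of the tray's inner floor, axes as the tray.
- pan: Bystander: steel saucepan, 140 mm across, 80 mm high, beside the carrier. Origin: centre of the underside.
- mill: Bystander: dark wooden pepper mill, 142 mm high, 56 mm across the foot. Origin: centre of the underside.
- mug: Bystander: white mug, 84 mm across, 90 mm high. Origin: centre of the underside.
Not all that is in view belongs to the job. What is shaped like the jar2 but turquoise is not meant. What is shaped like the jar1 but purple is not meant.

How it is judged:
On the way, in this order (a step that is already met when the one before it is completed fails the run):
1. every jar stands in a cell and the spatula lies in the tray, with the bar swung aside and the bolt drawn back ((horizontal distance between jar0 and cell0 below 0.02 m or horizontal distance between jar0 and cell1 below 0.02 m or horizontal distance between jar0 and cell2 below 0.02 m or horizontal distance between jar0 and cell3 below 0.02 m) and z of jar0 in the frame of carrier between 0.003 and 0.014 m and angle between each of jar0, jar1, jar2, jar3, spatula's own z axis and vertical below 0.08 rad and (horizontal distance between jar1 and cell0 below 0.02 m or horizontal distance between jar1 and cell1 below 0.02 m or horizontal distance between jar1 and cell2 below 0.02 m or horizontal distance between jar1 and cell3 below 0.02 m) and z of jar1 in the frame of carrier between 0.003 and 0.014 m and (horizontal distance between jar2 and cell0 below 0.02 m or horizontal distance between jar2 and cell1 below 0.02 m or horizontal distance between jar2 and cell2 below 0.02 m or horizontal distance between jar2 and cell3 below 0.02 m) and z of jar2 in the frame of carrier between 0.003 and 0.014 m and (horizontal distance between jar3 and cell0 below 0.02 m or horizontal distance between jar3 and cell1 below 0.02 m or horizontal distance between jar3 and cell2 below 0.02 m or horizontal distance between jar3 and cell3 below 0.02 m) and z of jar3 in the frame of carrier between 0.003 and 0.014 m and x of spatula in the frame of tray_in between -0.06 and 0.06 m and y of spatula in the frame of tray_in between -0.05 and 0.05 m and z of spatula in the frame of tray_in below 0.008 m and value of joint bar above 0.25 rad and value of joint bolt below 0.02 m), for 0.2 s.
2. the bar is shut in its detent over the jars while the bolt is still drawn back ((horizontal distance between jar0 and cell0 below 0.02 m or horizontal distance between jar0 and cell1 below 0.02 m or horizontal distance between jar0 and cell2 below 0.02 m or horizontal distance between jar0 and cell3 below 0.02 m) and z of jar0 in the frame of carrier between 0.003 and 0.014 m and angle between each of jar0, jar1, jar2, jar3's own z axis and vertical below 0.08 rad and (horizontal distance between jar1 and cell0 below 0.02 m or horizontal distance between jar1 and cell1 below 0.02 m or horizontal distance between jar1 and cell2 below 0.02 m or horizontal distance between jar1 and cell3 below 0.02 m) and z of jar1 in the frame of carrier between 0.003 and 0.014 m and (horizontal distance between jar2 and cell0 below 0.02 m or horizontal distance between jar2 and cell1 below 0.02 m or horizontal distance between jar2 and cell2 below 0.02 m or horizontal distance between jar2 and cell3 below 0.02 m) and z of jar2 in the frame of carrier between 0.003 and 0.014 m and (horizontal distance between jar3 and cell0 below 0.02 m or horizontal distance between jar3 and cell1 below 0.02 m or horizontal distance between jar3 and cell2 below 0.02 m or horizontal distance between jar3 and cell3 below 0.02 m) and z of jar3 in the frame of carrier between 0.003 and 0.014 m and value of joint bar below 0.025 rad and value of joint bolt below 0.02 m), for 0.2 s.
3. the bolt is home (value of joint bar below 0.025 rad and value of joint bolt above 0.034 m), for 0.2 s.
At the end, for the whole second after the job is handed in: Every jar present stands upright (within 0.08 rad) on the floor of a cell of its own (within 20 mm of its centre), the spatula lies flat on the tray's floor, the bar is within 0.025 rad of shut, the bolt at least 34 mm along its 40 mm, and all is at rest (all of step 3 and (horizontal distance between jar0 and cell0 below 0.02 m or horizontal distance between jar0 and cell1 below 0.02 m or horizontal distance between jar0 and cell2 below 0.02 m or horizontal distance between jar0 and cell3 below 0.02 m) and z of jar0 in the frame of carrier between 0.003 and 0.014 m and angle between each of jar0, jar1, jar2, jar3, spatula's own z axis and vertical below 0.08 rad and (horizontal distance between jar1 and cell0 below 0.02 m or horizontal distance between jar1 and cell1 below 0.02 m or horizontal distance between jar1 and cell2 below 0.02 m or horizontal distance between jar1 and cell3 below 0.02 m) and z of jar1 in the frame of carrier between 0.003 and 0.014 m and (horizontal distance between jar2 and cell0 below 0.02 m or horizontal distance between jar2 and cell1 below 0.02 m or horizontal distance between jar2 and cell2 below 0.02 m or horizontal distance between jar2 and cell3 below 0.02 m) and z of jar2 in the frame of carrier between 0.003 and 0.014 m and (horizontal distance between jar3 and cell0 below 0.02 m or horizontal distance between jar3 and cell1 below 0.02 m or horizontal distance between jar3 and cell2 below 0.02 m or horizontal distance between jar3 and cell3 below 0.02 m) and z of jar3 in the frame of carrier between 0.003 and 0.014 m and x of spatula in the frame of tray_in between -0.06 and 0.06 m and y of spatula in the frame of tray_in between -0.05 and 0.05 m and z of spatula in the frame of tray_in below 0.008 m and linear speed of each of jar0, jar1, jar2, jar3, spatula below 0.03 m/s); the robot touches nothing.
It fails at once if a jar is pressed by the robot with more than 68 N in all (about 34 N at each finger) (contact force between any of the fingers, the arm and jar0 above 68 N or contact force between any of the fingers, the arm and jar1 above 68 N or contact force between any of the fingers, the arm and jar2 above 68 N or contact force between any of the fingers, the arm and jar3 above 68 N).
It fails at once if the pan, mill or mug is moved more than 30 mm (distance of any of pan, mill, mug from where it was at the start of the episode above 0.03 m).
Of jar0, jar1, jar2, jar3 only 2 to 4 are there at a start; the rules pass over those that are not, and their reading is None.
At some moment in a run one of jar0, jar1, jar2, jar3 may be knocked a few centimetres aside while the robot is not near it.
It also fails if it takes over 210 s, if anything falls off the work surface, if the arm or the gripper's body presses on something with over 40 N, if the wrist force passes 120 N, or if a joint passes its speed limit or range.

## Working session

There is one attempt and no reset: what is moved stays moved. The work goes in short steps, Python scripts to look and compute and a tool call to move; the robot and the scene stay as the last step left them, time stands still between calls to the robot, and variables do not carry over. Pictures are saved under pics/ and viewed, at most 14 in all, crops included, and the job is handed in when it is done.

Besides the shell and the picture viewer there is one more tool, called after "Request:" as name(argument=value, ...), one argument or row to a line, values as JSON. step_arm: Moves the arm, as the interface text tells. Its arguments: {"type":"object","properties":{"increments":{"type":"array"},"force":{"type":"number"}},"required":["increments"]}

```bash
mkdir -p pics
cat > h.py <<'E'
import numpy as np, cv2, json
from station import bot
def snap(name,fn):
    c=bot.read_camera(name); cv2.imwrite('pics/'+fn+'.png',c['image'][:,:,::-1])
    np.savez('pics/'+fn+'.npz',K=c['camera_matrix'],R=c['R'],t=c['t']); return c
def cal(fn):
    d=np.load('pics/'+fn+'.npz'); return d['K'],d['R'],d['t']
def up(fn,u,v,z):
    K,R,t=cal(fn); d=R.T@np.linalg.solve(K,[u,v,1.]); o=-R.T@t
    return (o+d*(z-o[2])/d[2]).round(4)
def proj(fn,X):
    K,R,t=cal(fn); p=(K@(R@np.asarray(X,float).T+t[:,None])); return (p[:2]/p[2]).T.round(1)
E
python3 - <<'E'
from h import *
for n in('scene','top'):
    c=snap(n,n+'0'); print(n,(-c['R'].T@c['t']).round(3),c['R'].round(2).tolist(),c['camera_matrix'][0,0])
o=bot.get_obs(); print(o['t'],o['eef_pos'],o['tool_rot'],bot.hold_point_z)
E
```

```text
scene [1.197 0.251 1.108] [[-0.34, 0.94, -0.0], [0.78, 0.28, -0.56], [-0.52, -0.19, -0.83]] 399.5052159451852
top [0.305 0.008 1.388] [[0.01, -1.0, 0.01], [-0.98, -0.01, -0.19], [0.19, -0.01, -0.98]] 482.1359825587537
0.1 [0.19856941 0.6445689  0.23042468] [-6.45043998e-05  1.48860054e-01  9.88857923e-01 -8.29291830e-04] 0.0187
```

View pics/scene0.png

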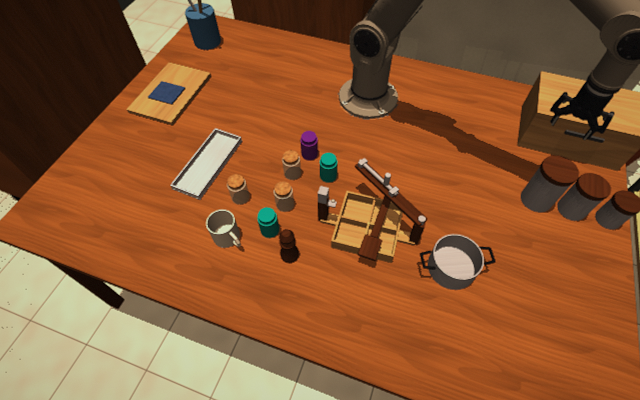

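View pics/top0.png

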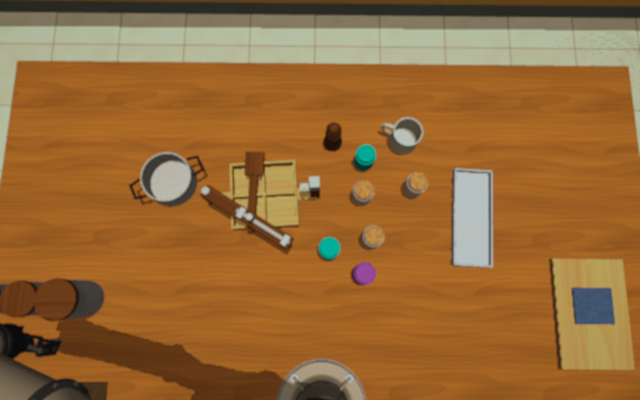

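The scene image shows three cork jars, at about (237,188), (291,164) and (284,195). In the top image they are at (416,183), (373,236) and (363,191). The tray is on the right at about (472,217) and the bar is partly open. I'll enlarge the work area.

Run:
```python
import cv2
a=cv2.imread('pics/top0.png')[125:285,190:390]; cv2.imwrite('pics/c1.png',cv2.resize(a,None,fx=3.75,fy=3.75,interpolation=cv2.INTER_CUBIC))
a=cv2.imread('pics/scene0.png')[125:275,280:480]; cv2.imwrite('pics/c2.png',cv2.resize(a,None,fx=4,fy=4,interpolation=cv2.INTER_CUBIC))
```

```text
(no output)
```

View pics/c1.png

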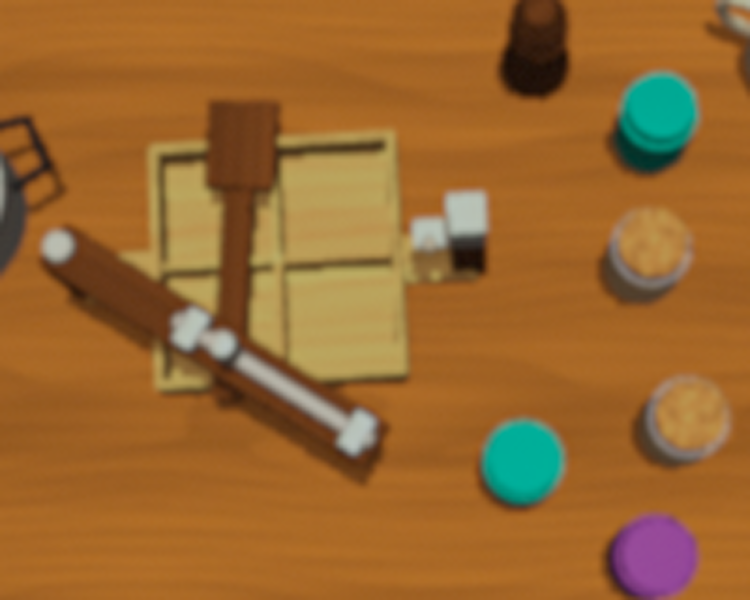

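View pics/c2.png

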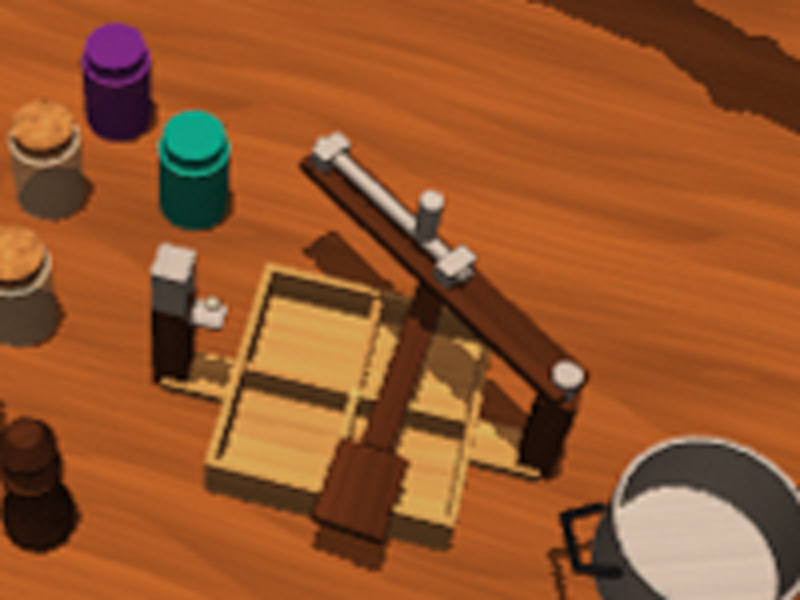

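The crop shows the carrier walls with outer corners at (150,145), (393,132), (407,378) and (157,392). The hinge cap is at (58,246), the knob top at (222,345) and the staple at (467,213). The spatula blade spans (209,102) to (276,187), and its handle end is at (235,400) under the bar.

```bash
cat >> h.py <<'E'
def c1(u,v,z,fn='top0'): return up(fn,190+u/3.75-.37,125+v/3.75-.37,z)
E
python3 - <<'E'
from h import *
C=np.array([c1(u,v,.045) for u,v in[(150,145),(393,132),(407,378),(157,392)]]); print(C,C.mean(0))
for i in range(4): print(np.linalg.norm((C[i]-C[i-1])[:2]))
h=c1(58,246,.127); k=c1(222,345,.185); print('hinge',h,'knob',k,np.linalg.norm((h-k)[:2]))
print('post',c1(467,213,.160))
print('blade',[c1(u,v,.059) for u,v in[(209,102),(279,102),(276,187),(208,187)]],'tail',c1(232,400,.059),'neck',c1(239,190,.059),c1(232,320,.059))
im=cv2.imread('pics/top0.png'); hsv=cv2.cvtColor(im,cv2.COLOR_BGR2HSV)
for (u,v) in [(363,190),(416,182),(373,236)]: print(u,v,hsv[v-4:v+5:4,u-8:u+9:4].tolist()[1],up('top0',u,v,.095))
for uv in[(454,169),(492,169),(493,266),(453,266)]: print('tray',up('top0',*uv,.025))
for n,uv,z in[('pan',(170,175),.08),('mill',(333,129),.14),('mug',(406,131),.09),('tq1',(366,155),.095),('tq2',(329,247.5),.095),('pur',(364,272),.095)]: print(n,up('top0',*uv,z))
# scene cross-check
s=lambda u,v,z: up('scene0',280+u/4-.4,125+v/4-.4,z)
print('scene hinge',s(567,374,.127),'knob',s(431,198,.185),'post',s(175,262,.160),'jars',s(42,125,.095),s(15,252,.095),up('scene0',236,181,.095))
print([s(u,v,.045) for u,v in[(270,263),(208,462),(452,522),(490,330)]])
E
```

```text
[[0.6617 0.2653 0.045 ]
 [0.6737 0.0795 0.045 ]
 [0.4836 0.0656 0.045 ]
 [0.4716 0.2518 0.045 ]] [0.57265 0.16555 0.045  ]
0.19057875012707995
0.18618711018757444
0.1906075024756371
0.18658628031020932
hinge [0.5652 0.3117 0.127 ] knob [0.4863 0.1842 0.185 ] 0.1499381872639522
post [0.5843 0.0209 0.16  ]
blade [array([0.6922, 0.2192, 0.059 ]), array([0.6927, 0.166 , 0.059 ]), array([0.6261, 0.1662, 0.059 ]), array([0.6257, 0.2175, 0.059 ])] tail [0.4644 0.1938 0.059 ] neck [0.6235 0.1941 0.059 ] [0.5241 0.1959 0.059 ]
363 190 [[16, 131, 169], [17, 162, 180], [18, 160, 185], [18, 154, 187], [16, 166, 177]] [ 0.5761 -0.1126  0.095 ]
416 182 [[10, 50, 118], [17, 166, 181], [17, 164, 182], [17, 163, 186], [18, 156, 185]] [ 0.5999 -0.2588  0.095 ]
373 236 [[16, 144, 166], [17, 166, 178], [20, 150, 187], [16, 167, 176], [17, 166, 178]] [ 0.4499 -0.1383  0.095 ]
tray [ 0.6557 -0.3855  0.025 ]
tray [ 0.6567 -0.4968  0.025 ]
tray [ 0.3759 -0.4824  0.025 ]
tray [ 0.3751 -0.3698  0.025 ]
pan [0.6173 0.4228 0.08  ]
mill [ 0.735  -0.0286  0.14  ]
mug [ 0.7483 -0.2361  0.09  ]
tq1 [ 0.6757 -0.1219  0.095 ]
tq2 [ 0.4181 -0.02    0.095 ]
pur [ 0.3539 -0.1131  0.095 ]
scene hinge [0.562  0.3132 0.127 ] knob [0.4884 0.1862 0.185 ] post [0.5877 0.0263 0.16  ] jars [ 0.4558 -0.1375  0.095 ] [ 0.5794 -0.1084  0.095 ] [ 0.6068 -0.2572  0.095 ]
[array([0.4886, 0.0714, 0.045 ]), array([0.6747, 0.0839, 0.045 ]), array([0.6601, 0.2666, 0.045 ]), array([0.4901, 0.2532, 0.045 ])]
```

```bash
cat >> h.py <<'E'
from scipy.spatial.transform import Rotation as Rn
def down(phi):
    p=np.deg2rad(phi); y=np.array([np.cos(p),np.sin(p),0]); z=np.array([0,0,-1.]); return Rn.from_matrix(np.c_[np.cross(y,z),y,z])
def plan(*calls,start=None):
    """calls: list of [(x,y,z,phi,grip),...]; each call relative to pose at its begin"""
    o=bot.get_obs(); w=np.roll(o['tool_rot'],-1)
    p,R=(np.array(o['eef_pos']),Rn.from_quat(w)) if start is None else (np.array(start[:3]),down(start[3]))
    y=R.as_matrix()[:,1]; print('t',round(o['t'],2),'at',p.round(4),'phi',round(np.degrees(np.arctan2(y[1],y[0])),1),'F',np.round(o['contact_force'],1),'w',round(o['gripper_width'],3),'g',round(o['grasp_force'],1))
    for c in calls:
        q,S=p,R
        for x,yy,z,phi,g in c:
            T=down(phi); d=np.round(R.inv().apply(np.array([x,yy,z])-p)*1e3).astype(int); r=np.round(np.degrees((R.inv()*T).as_rotvec()),1)
            n=max(np.linalg.norm(p+R.apply(d/1e3)-q)/.0417,np.degrees((S.inv()*T).magnitude())/7.16)
            print([g,*d.tolist(),*r.tolist()],'rows',round(n,1)); q,S=p+R.apply(d/1e3),R*Rn.from_rotvec(np.deg2rad(r))
        p,R=q,S; print('--')
CZ=np.array([.5735,.1665]); YAW=np.deg2rad(3.85); H=np.array([.5636,.3125])
def car(x,y): c,s=np.cos(YAW),np.sin(YAW); return CZ+[c*x-s*y,s*x+c*y]
def bard(a,r=.145):
    b=np.deg2rad(-86.15)-a; return (*(H+r*np.array([np.cos(b),np.sin(b)])),), np.degrees(b)+270
E
python3 - <<'E'
from h import *
k=(.487,.185)
plan([(*k,.24,148.8,1)],[(*k,.153,148.8,1)])
E
```

```text
t 0.1 at [0.1986 0.6446 0.2304] phi 72.9 F [ 0.6  0.2 -0.4] w 1.001 g 0.0
[1, -411, -354, -9, -0.1, -0.1, -75.9] rows 13.0
--
[1, 0, 0, 87, -0.0, 0.0, -0.0] rows 2.1
--
```

Request:
step_arm(
  increments=[
    [[1,-125,-107,-9,0,0,-23],[1,-250,-215,-9,0,0,-46],[1,-250,-215,-9,0,0,-46],[1,-250,-215,-9,0,0,-46],[1,-250,-215,-9,0,0,-46],[1,-250,-215,-9,0,0,-46],[1,-250,-215,-9,0,0,-46],[1,-250,-215,-9,0,0,-46],[1,-250,-215,-9,0,0,-46],[1,-250,-215,-9,0,0,-46]],
  ],
)

```text
t: 0.93
eef_pos: [0.376, 0.3634, 0.2403]
tool_rot: [0.0, -0.246, 0.969, -0.0]
contact_force: [-0.2, 1.2, -0.9]
gripper_width: 0.997
grasp_force: 0.0
```

Run:
```python
from h import *
k=(.487,.185)
plan([(*k,.24,148.8,1)],[(*k,.153,148.8,1)])
```

```text
t 0.93 at [0.376  0.3634 0.2403] phi 118.5 F [-0.2  1.2 -0.9] w 0.997 g 0.0
[1, -12, -210, 0, -0.0, -0.0, -30.3] rows 5.0
--
[1, 0, 0, 87, -0.0, -0.0, 0.0] rows 2.1
--
```

Request:
step_arm(
  increments=[
    [[1,-12,-210,0,0,0,-30.3],[1,-12,-210,0,0,0,-30.3],[1,-12,-210,0,0,0,-30.3],[1,-12,-210,0,0,0,-30.3],[1,-12,-210,0,0,0,-30.3],[1,-12,-210,0,0,0,-30.3],[1,-12,-210,0,0,0,-30.3],[1,-12,-210,0,0,0,-30.3]],
  ],
)

```text
t: 1.6
eef_pos: [0.4863, 0.1883, 0.24]
tool_rot: [-0.0, -0.493, 0.87, 0.0]
contact_force: [0.1, 0.7, -0.1]
gripper_width: 0.997
grasp_force: 0.0
```

Request:
step_arm(
  increments=[
    [[1,0,0,40,0,0,0],[1,0,0,70,0,0,0],[1,0,0,87,0,0,0],[1,0,0,87,0,0,0],[-1,0,0,87,0,0,0],[-1,0,0,87,0,0,0],[-1,0,0,87,0,0,0],[-1,0,0,87,0,0,0],[-1,0,0,87,0,0,0],[-1,0,0,87,0,0,0]],
  ],
  force=30,
)

```text
t: 2.43
eef_pos: [0.4868, 0.1882, 0.1542]
tool_rot: [0.001, -0.494, 0.87, -0.0]
contact_force: [-0.5, -0.2, 4.4]
gripper_width: 0.199
grasp_force: 30.5
```

Run:
```python
from h import *
o=bot.get_obs(); p=np.array(o['eef_pos'][:2]); r=np.linalg.norm(p-H); print('r',r, 'a',-np.arctan2(*(p-H)[::-1])+np.deg2rad(-86.15))
L=[]
for a in np.linspace(.61,1.7,11)[1:]:
    k,phi=bard(a,r); L.append((*k,.153,phi,-1))
plan(L)
```

```text
r 0.14610956641257355 a 0.6207180933243661
t 2.43 at [0.4868 0.1882 0.1542] phi 149.2 F [-0.5 -0.2  4.4] w 0.199 g 30.5
[-1, -1, 14, 1, -0.0, 0.1, 6.5] rows 0.9
[-1, -4, 30, 1, -0.0, 0.1, 12.8] rows 0.9
[-1, -8, 45, 1, -0.0, 0.1, 19.0] rows 0.9
[-1, -14, 60, 1, -0.0, 0.1, 25.3] rows 0.9
[-1, -22, 74, 1, -0.0, 0.1, 31.5] rows 0.9
[-1, -31, 87, 1, -0.0, 0.1, 37.7] rows 0.9
[-1, -41, 99, 1, -0.0, 0.1, 44.0] rows 0.9
[-1, -53, 110, 1, -0.0, 0.1, 50.2] rows 0.9
[-1, -65, 120, 1, -0.0, 0.1, 56.5] rows 0.9
[-1, -79, 128, 1, 0.0, 0.1, 62.7] rows 0.9
--
```

Request:
step_arm(
  increments=[
    [[-1,-1,14,1,0,0,6.5],[-1,-4,30,1,0,0,12.8],[-1,-8,45,1,0,0,19],[-1,-14,60,1,0,0,25.3],[-1,-22,74,1,0,0,31.5],[-1,-31,87,1,0,0,37.7],[-1,-41,99,1,0,0,44],[-1,-53,110,1,0,0,50.2],[-1,-65,120,1,0,0,56.5],[-1,-79,128,1,0,0,62.7]],
  ],
)

```text
t: 3.27
eef_pos: [0.4179, 0.3226, 0.1541]
tool_rot: [0.001, 0.034, 0.999, 0.001]
contact_force: [2.3, -1.7, 8.9]
gripper_width: 0.198
grasp_force: 31.0
```

Request:
step_arm(
  increments=[
    [[-1,0,0,0,0,0,0],[0.2,0,0,0,0,0,0],[0.2,0,0,0,0,0,0],[0.2,0,0,-20,0,0,0],[0.2,0,0,-60,0,0,0],[0.2,0,0,-90,0,0,0],[0.2,0,0,-90,0,0,0]],
  ],
)

```text
t: 3.85
eef_pos: [0.4195, 0.3229, 0.2482]
tool_rot: [0.003, 0.031, 1.0, 0.004]
contact_force: [1.0, 0.9, -0.5]
gripper_width: 0.603
grasp_force: 0.0
```

Run:
```python
from h import *
g=(.590,.193)
plan([(*g,.24,90,0)],[(*g,.045,90,0)],[(*g,.045,90,-1)],[(*g,.24,90,-1)])
c=snap('top','top1'); print(bard(1.7))
a=c['image'][125:285,190:390,::-1]; cv2.imwrite('pics/c3.png',cv2.resize(a,None,fx=3.75,fy=3.75,interpolation=cv2.INTER_CUBIC))
```

```text
t 3.85 at [0.4195 0.3229 0.2482] phi 86.4 F [ 1.   0.9 -0.5] w 0.603 g 0.0
[0, -178, -119, 8, 0.4, 0.4, -3.6] rows 5.1
--
[0, 0, 0, 195, 0.0, -0.0, 0.0] rows 4.7
--
[-1, 0, 0, 0, 0.0, -0.0, 0.0] rows 0.0
--
[-1, 0, 0, -195, 0.0, -0.0, 0.0] rows 4.7
--
((np.float64(0.4188786770820958), np.float64(0.3214854712114451)), np.float64(86.44717482776005))
```

View pics/c3.png

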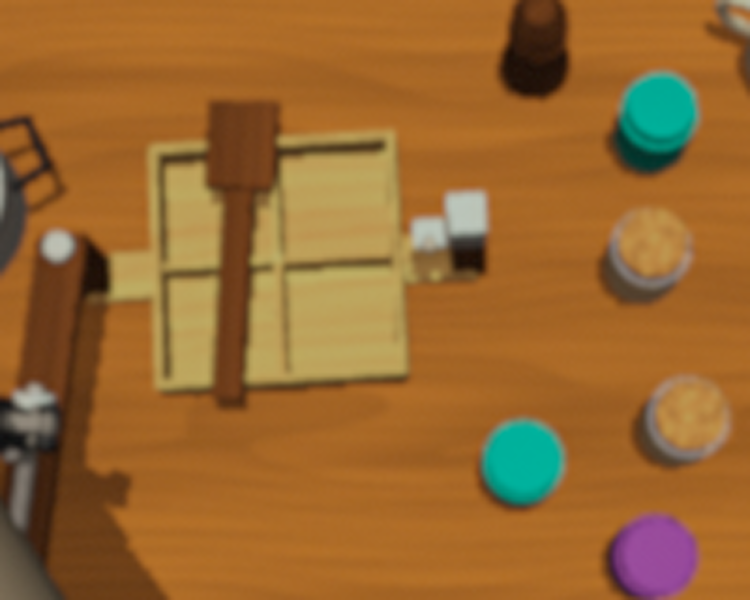

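The bar now stands aside at about 1.7 rad. The spatula is clear, with its blade end at (243,102) and its tail at (230,404).

Run:
```python
from h import *
b=c1(243.5,101,.059,'top1');t=c1(230.5,404,.059,'top1');print(b,t,(b+t)/2,np.linalg.norm(b-t))
K=bot.get_obs()
g=(.588,.193)
plan([(*g,.245,90,0)],[(*g,.045,90,0)])
```

```text
[0.6932 0.193  0.059 ] [0.4614 0.1948 0.059 ] [0.5773 0.1939 0.059 ] 0.2318069886780811
t 3.9 at [0.4184 0.3222 0.2454] phi 86.4 F [-0.6 -0.2 -0.1] w 0.599 g 0.0
[0, -177, -118, 1, 0.3, 0.2, -3.6] rows 5.1
--
[0, 0, 0, 200, -0.0, 0.0, 0.0] rows 4.8
--
```

Request:
step_arm(
  increments=[
    [[0,-90,-60,0,0.3,0.2,-3.6],[0,-177,-118,1,0.3,0.2,-3.6],[0,-177,-118,1,0.3,0.2,-3.6],[0,-177,-118,1,0.3,0.2,-3.6],[0,-177,-118,1,0.3,0.2,-3.6],[0,-177,-118,1,0.3,0.2,-3.6],[0,-177,-118,1,0.3,0.2,-3.6],[0,-177,-118,1,0.3,0.2,-3.6]],
  ],
)

```text
t: 4.57
eef_pos: [0.5853, 0.1924, 0.2399]
tool_rot: [-0.003, -0.0, 1.0, -0.003]
contact_force: [0.1, 0.1, -0.2]
gripper_width: 0.497
grasp_force: 0.0
```

Request:
step_arm(
  increments=[
    [[0,0,0,40,0,0,0],[0,0,0,80,0,0,0],[0,0,0,120,0,0,0],[0,0,0,150,0,0,0],[0,0,0,175,0,0,0],[0,0,0,190,0,0,0],[0,0,0,200,0,0,0],[0,0,0,200,0,0,0]],
  ],
)

```text
t: 5.23
eef_pos: [0.5827, 0.1929, 0.0391]
tool_rot: [-0.004, -0.002, 1.0, -0.003]
contact_force: [-0.6, 0.7, 0.4]
gripper_width: 0.504
grasp_force: 0.0
```

Request:
step_arm(
  increments=[
    [[-1,0,0,0,0,0,0],[-1,0,0,0,0,0,0],[-1,0,0,0,0,0,0],[-1,0,0,0,0,0,0],[-1,0,0,0,0,0,0],[-1,0,0,0,0,0,0]],
  ],
  force=50,
)

```text
t: 5.73
eef_pos: [0.5862, 0.1921, 0.0425]
tool_rot: [-0.001, -0.001, 1.0, -0.002]
contact_force: [-1.4, 0.8, 5.4]
gripper_width: 0.267
grasp_force: 51.1
```

Request:
step_arm(
  increments=[
    [[-1,0,0,-15,0,0,0],[-1,0,0,-50,0,0,0],[-1,0,0,-85,0,0,0],[-1,0,0,-120,0,0,0],[-1,0,0,-150,0,0,0],[-1,0,0,-175,0,0,0],[-1,0,0,-195,0,0,0],[-1,0,0,-195,0,0,0]],
  ],
)

```text
t: 6.4
eef_pos: [0.5887, 0.1932, 0.2414]
tool_rot: [0.002, -0.0, 1.0, -0.001]
contact_force: [1.0, -1.0, -0.4]
gripper_width: 0.269
grasp_force: 50.3
```

Run:
```python
from h import *
snap('top','top2')
g=(.526,-.434)
m1=(.575,-.05,.24,88,-1)
plan([m1],[(*g,.24,87,-1)],[(*g,.007,87,-1)],[(*g,.1,87,-.2)])
```

```text
t 6.45 at [0.5875 0.1929 0.2388] phi 90.1 F [-0.1 -0.5 -1.4] w 0.269 g 50.3
[-1, 13, -243, 0, -0.2, 0.0, 2.1] rows 5.8
--
[-1, 35, -385, -1, 0.0, 0.0, 1.0] rows 9.3
--
[-1, 0, -1, 233, 0.0, 0.0, -0.0] rows 5.6
--
[-0.2, 0, 0, -93, 0.0, 0.0, -0.0] rows 2.2
--
```

Request:
step_arm(
  increments=[
    [[-1,2,-20,0,0,0,0],[-1,4,-60,0,0,0,0.5],[-1,6,-100,0,0,0,1],[-1,8,-140,0,0,0,1.5],[-1,10,-180,0,0,0,2],[-1,12,-215,0,0,0,2],[-1,13,-243,0,0,0,2],[-1,13,-243,0,0,0,2]],
  ],
)

```text
t: 7.12
eef_pos: [0.5715, -0.0587, 0.2365]
tool_rot: [-0.003, 0.022, 1.0, -0.004]
contact_force: [0.4, -1.0, -2.0]
gripper_width: 0.27
grasp_force: 50.2
```

Request:
step_arm(
  increments=[
    [[-1,3,-40,-1,0,0,1],[-1,7,-80,-1,0,0,1],[-1,11,-120,-1,0,0,1],[-1,15,-160,-1,0,0,1],[-1,19,-200,-1,0,0,1],[-1,23,-240,-1,0,0,1],[-1,27,-280,-1,0,0,1],[-1,31,-320,-1,0,0,1],[-1,34,-355,-1,0,0,1],[-1,35,-385,-1,0,0,1]],
  ],
)

```text
t: 7.95
eef_pos: [0.5236, -0.4364, 0.239]
tool_rot: [-0.003, 0.027, 1.0, -0.002]
contact_force: [-0.1, 0.4, -0.2]
gripper_width: 0.265
grasp_force: 50.2
```

Request:
step_arm(
  increments=[
    [[-1,0,0,0,0,0,0],[-1,0,0,0,0,0,0],[-1,0,0,0,0,0,0]],
  ],
)

```text
t: 8.2
eef_pos: [0.5256, -0.4327, 0.2391]
tool_rot: [-0.003, 0.025, 1.0, -0.002]
contact_force: [-0.1, -0.3, -1.0]
gripper_width: 0.264
grasp_force: 50.2
```

Run:
```python
from h import *
c=snap('wrist','w1')
a=snap('top','top3')
cv2.imwrite('pics/c4.png',cv2.resize(a['image'][130:290,380:540,::-1],None,fx=3.5,fy=3.5,interpolation=cv2.INTER_CUBIC))
g=(.526,-.434)
plan([(*g,.05,87,-1)],[(*g,.008,87,-1)],[(*g,.1,87,-.2)])
```

```text
t 8.3 at [ 0.5264 -0.4318  0.2398] phi 87.2 F [ 0.4 -0.1 -0.4] w 0.265 g 50.2
[-1, 0, -2, 190, -0.2, -0.2, 0.2] rows 4.6
--
[-1, -1, 0, 42, -0.0, -0.0, 0.0] rows 1.0
--
[-0.2, 1, 0, -92, -0.0, -0.0, 0.0] rows 2.2
--
```

View pics/c4.png

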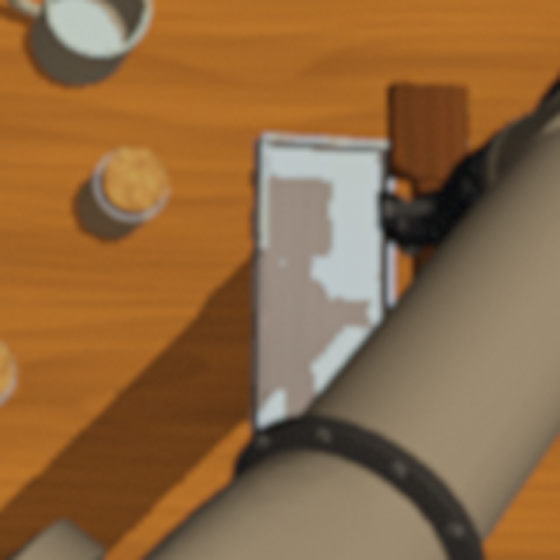

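The spatula is held level over the tray, with its blade end at about (428,85) in the crop (offset by height). The tray corners are at (258,135) and (387,142), as measured before.

Request:
step_arm(
  increments=[
    [[-1,0,-1,40,0,0,0],[-1,0,-2,80,0,0,0],[-1,0,-2,120,0,0,0],[-1,0,-2,150,0,0,0],[-1,0,-2,175,0,0,0],[-1,0,-2,195,0,0,0],[-1,0,-2,210,0,0,0],[-1,0,-2,221,0,0,0],[-1,0,-2,229,0,0,0],[-1,0,-2,232,0,0,0]],
  ],
)

```text
t: 9.13
eef_pos: [0.5249, -0.4365, 0.0081]
tool_rot: [-0.002, 0.025, 1.0, -0.002]
contact_force: [0.2, 0.2, 0.0]
gripper_width: 0.267
grasp_force: 50.3
```

Request:
step_arm(
  increments=[
    [[-1,0,0,0,0,0,0],[-1,0,0,0,0,0,0],[-0.2,0,0,0,0,0,0],[-0.2,0,0,0,0,0,0],[-0.2,0,0,0,0,0,0],[-0.2,0,0,-15,0,0,0],[-0.2,0,0,-50,0,0,0],[-0.2,0,0,-90,0,0,0],[0.5,0,0,-130,0,0,0],[1,0,0,-160,0,0,0]],
  ],
)

```text
t: 9.97
eef_pos: [0.5258, -0.4374, 0.1738]
tool_rot: [-0.0, 0.026, 1.0, -0.004]
contact_force: [0.8, -1.1, 0.4]
gripper_width: 0.672
grasp_force: 0.0
```

Run:
```python
from h import *
plan([(.62,-.05,.24,90,1)])
```

```text
t 9.97 at [ 0.5258 -0.4374  0.1738] phi 87.0 F [ 0.8 -1.1  0.4] w 0.672 g 0.0
[1, -74, 391, -69, -0.4, -0.0, -3.0] rows 9.7
--
```

```bash
cat >> h.py <<'E'
def jars(fn,z=.095,box=(150,0,640,400)):
    im=cv2.imread('pics/'+fn+'.png'); hsv=cv2.cvtColor(im,cv2.COLOR_BGR2HSV)
    m=cv2.inRange(hsv,(14,115,150),(24,185,255)) if 'top' in fn else cv2.inRange(hsv,(11,115,140),(20,185,255))
    m=cv2.morphologyEx(m,cv2.MORPH_CLOSE,np.ones((3,3))); m=cv2.morphologyEx(m,cv2.MORPH_OPEN,np.ones((3,3)))
    n,l,s,c=cv2.connectedComponentsWithStats(m)
    for i in range(1,n):
        if 60<s[i,4]<500 and max(s[i,2:4])<30: print(fn,s[i].tolist(),c[i].round(1),up(fn,*c[i],z))
E
python3 - <<'E'
from h import *
snap('top','top4');snap('scene','scene4')
for f in('top0','top4','scene0','scene4'): jars(f)
im=cv2.imread('pics/scene4.png'); print(cv2.cvtColor(im,cv2.COLOR_BGR2HSV)[181,230:244:3].tolist())
a=cv2.resize(im[120:270,150:350],None,fx=4,fy=4,interpolation=cv2.INTER_CUBIC); cv2.imwrite('pics/c5.png',a)
E
```

```text
top0 [408, 172, 21, 18, 298] [418.2 180.4] [ 0.6045 -0.265   0.095 ]
top0 [353, 180, 23, 18, 320] [364.  188.4] [ 0.5807 -0.1154  0.095 ]
top0 [230, 219, 14, 10, 68] [234.8 224.9] [0.4771 0.2343 0.095 ]
top0 [365, 224, 21, 21, 356] [374.6 234.1] [ 0.4551 -0.1427  0.095 ]
top4 [408, 171, 21, 21, 320] [418.5 180.6] [ 0.6038 -0.2658  0.095 ]
top4 [353, 180, 23, 19, 318] [363.7 188.4] [ 0.5806 -0.1147  0.095 ]
top4 [365, 224, 21, 21, 360] [374.6 234.1] [ 0.455  -0.1427  0.095 ]
scene0 [562, 114, 25, 10, 106] [573.3 118.3] [-0.0385  0.7282  0.095 ]
scene0 [282, 151, 18, 11, 154] [290.2 156.1] [ 0.4566 -0.137   0.095 ]
scene0 [227, 175, 18, 13, 170] [235.1 180.6] [ 0.6065 -0.2606  0.095 ]
scene0 [273, 182, 20, 13, 190] [282.1 188.2] [ 0.5826 -0.1112  0.095 ]
scene4 [182, 66, 27, 29, 409] [194.1  77.4] [ 0.2263 -0.6289  0.095 ]
scene4 [282, 151, 18, 11, 158] [290.4 156.2] [ 0.4567 -0.1363  0.095 ]
scene4 [226, 175, 19, 13, 173] [234.9 180.7] [ 0.6069 -0.261   0.095 ]
scene4 [273, 182, 20, 13, 193] [282.  188.2] [ 0.5829 -0.1114  0.095 ]
[[14, 181, 206], [14, 179, 216], [15, 172, 219], [14, 178, 213], [13, 181, 192]]
```

View pics/c5.png

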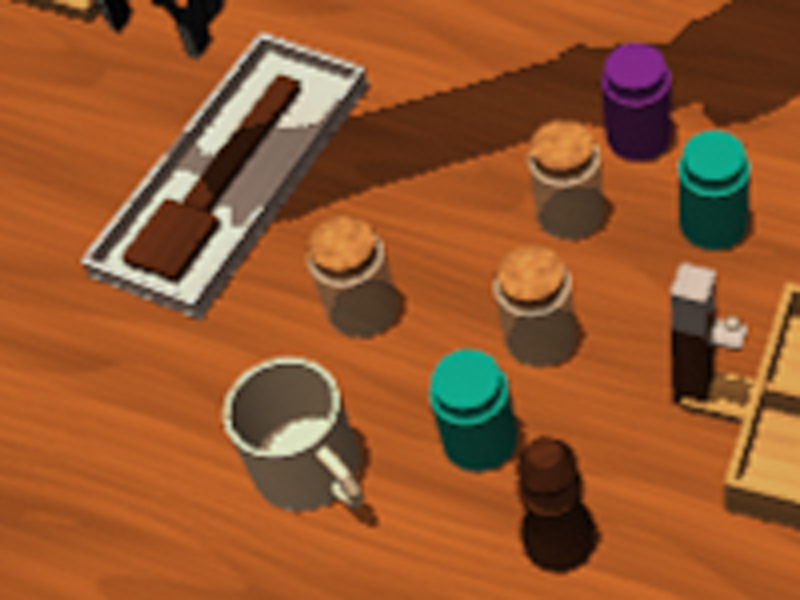

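The spatula lies flat in the tray: its blade is at (170,238) and its handle end at (290,85), all inside the walls. The jars have not moved. I'll pick jar B first.

Run:
```python
from h import *
b=(.606,-.263); c=car(.044,-.044); print(c)
plan([(*b,.18,90,1)],[(*b,.042,90,1)],[(*b,.25,90,-1)],[(.63,-.05,.25,92,-1)],[(*c,.25,93.85,-1)])
```

```text
[0.62035507 0.12555366]
t 10.07 at [ 0.5279 -0.4394  0.1769] phi 87.0 F [ 1.  -0.3  0.9] w 0.837 g 0.0
[1, -69, 180, -5, -0.7, 0.4, -3.0] rows 4.6
--
[1, 0, 0, 138, 0.0, -0.0, 0.0] rows 3.3
--
[-1, 0, 0, -208, 0.0, -0.0, 0.0] rows 5.0
--
[-1, -24, 213, 0, 0.0, -0.0, -2.0] rows 5.1
--
[-1, 3, 176, 0, 0.0, -0.0, -1.8] rows 4.2
--
```

Request:
step_arm(
  increments=[
    [[1,-15,40,-5,0,0,-3],[1,-30,80,-5,-0.5,0.3,-3],[1,-46,120,-5,-0.5,0.3,-3],[1,-60,155,-5,-0.5,0.3,-3],[1,-69,180,-5,-0.5,0.3,-3],[1,-69,180,-5,-0.5,0.3,-3],[1,-69,180,-5,-0.5,0.3,-3],[1,-69,180,-5,-0.5,0.3,-3]],
  ],
)

```text
t: 10.73
eef_pos: [0.6028, -0.261, 0.173]
tool_rot: [-0.004, -0.0, 1.0, 0.001]
contact_force: [0.2, -0.3, -0.2]
gripper_width: 1.0
grasp_force: 0.0
```

Run:
```python
from h import *
b=(.606,-.263); c=car(.044,-.044)
snap('top','top5'); jars('top5')
plan([(*b,.042,90,1)],[(*b,.25,90,-1)],[(.63,-.05,.25,92,-1)],[(*c,.25,93.85,-1)])
```

```text
top5 [353, 180, 23, 18, 322] [364.  188.4] [ 0.5807 -0.1154  0.095 ]
t 10.78 at [ 0.6024 -0.2618  0.173 ] phi 89.9 F [ 0.2 -1.2  0.8] w 1.001 g 0.0
[1, -5, -2, 131, 0.2, -0.5, -0.1] rows 3.1
--
[-1, 0, 0, -208, -0.0, -0.0, 0.0] rows 5.0
--
[-1, -24, 213, 0, -0.0, -0.0, -2.0] rows 5.1
--
[-1, 3, 176, 0, -0.0, -0.0, -1.8] rows 4.2
--
```

Request:
step_arm(
  increments=[
    [[1,-4,-1,35,0,-0.3,0],[1,-4,-1,70,0,-0.3,0],[1,-4,-1,100,0,-0.3,0],[1,-4,-1,120,0,-0.3,0],[1,-4,-1,132,0,-0.3,0],[1,-4,-1,132,0,-0.3,0]],
  ],
)

```text
t: 11.28
eef_pos: [0.6037, -0.2616, 0.038]
tool_rot: [-0.004, 0.001, 1.0, 0.002]
contact_force: [-0.8, 0.1, 0.1]
gripper_width: 1.001
grasp_force: 0.0
```

Request:
step_arm(
  increments=[
    [[-1,0,0,0,0,0,0],[-1,0,0,0,0,0,0],[-1,0,0,0,0,0,0],[-1,0,0,0,0,0,0],[-1,0,0,0,0,0,0],[-1,0,0,0,0,0,0]],
  ],
  force=22,
)

```text
t: 11.78
eef_pos: [0.6074, -0.2619, 0.0426]
tool_rot: [-0.0, -0.0, 1.0, 0.001]
contact_force: [-1.0, -2.0, 6.2]
gripper_width: 0.695
grasp_force: 24.7
```

Run:
```python
from h import *
b=(.606,-.263); c=car(.044,-.044)
plan([(*b,.25,90,-1)],[(.63,-.05,.25,92,-1)],[(*c,.25,93.85,-1)])
```

```text
t 11.78 at [ 0.6074 -0.2619  0.0426] phi 90.0 F [-1.  -2.   6.2] w 0.695 g 24.7
[-1, 1, -1, -207, 0.1, -0.0, 0.0] rows 5.0
--
[-1, -24, 213, 0, 0.0, -0.0, -2.0] rows 5.1
--
[-1, 4, 176, 0, 0.0, -0.0, -1.8] rows 4.2
--
```

Request:
step_arm(
  increments=[
    [[-1,0,0,-15,0,0,0],[-1,0,0,-45,0,0,0],[-1,0,0,-80,0,0,0],[-1,0,0,-115,0,0,0],[-1,0,0,-150,0,0,0],[-1,0,0,-180,0,0,0],[-1,0,0,-200,0,0,0],[-1,0,0,-207,0,0,0]],
  ],
)

```text
t: 12.45
eef_pos: [0.6083, -0.2617, 0.2525]
tool_rot: [0.001, -0.001, 1.0, 0.001]
contact_force: [0.2, 0.1, -2.6]
gripper_width: 0.694
grasp_force: 25.1
```

Request:
step_arm(
  increments=[
    [[-1,-2,15,0,0,0,0],[-1,-5,45,0,0,0,-0.5],[-1,-9,80,0,0,0,-1],[-1,-13,115,0,0,0,-1.5],[-1,-17,150,0,0,0,-2],[-1,-21,185,0,0,0,-2],[-1,-24,213,0,0,0,-2]],
  ],
)

```text
t: 13.03
eef_pos: [0.6294, -0.0432, 0.2462]
tool_rot: [-0.004, -0.02, 1.0, 0.003]
contact_force: [-0.3, -0.7, -2.9]
gripper_width: 0.694
grasp_force: 25.1
```

Request:
step_arm(
  increments=[
    [[-1,1,35,0,0,0,-0.5],[-1,2,70,0,0,0,-1],[-1,3,105,0,0,0,-1.8],[-1,4,140,0,0,0,-1.8],[-1,4,165,0,0,0,-1.8],[-1,4,176,0,0,0,-1.8],[-1,4,176,0,0,0,-1.8],[-1,4,176,0,0,0,-1.8],[-1,4,176,0,0,0,-1.8],[-1,4,176,0,0,0,-1.8]],
  ],
)

```text
t: 13.87
eef_pos: [0.6203, 0.125, 0.2487]
tool_rot: [-0.002, -0.032, 0.999, 0.001]
contact_force: [0.4, -0.4, -2.6]
gripper_width: 0.697
grasp_force: 25.1
```

Run:
```python
from h import *
c=car(.044,-.044)
plan([(*c,.10,93.85,-1)],[(*c,.052,93.85,-1)])
s=snap('scene','scene5'); cv2.imwrite('pics/c6.png',cv2.resize(s['image'][120:270,260:460,::-1],None,fx=4,fy=4,interpolation=cv2.INTER_CUBIC))
```

```text
t 13.87 at [0.6203 0.125  0.2487] phi 93.7 F [ 0.4 -0.4 -2.6] w 0.697 g 25.1
[-1, -1, 0, 149, 0.2, -0.2, -0.2] rows 3.6
--
[-1, 0, 0, 48, -0.0, -0.0, 0.0] rows 1.2
--
```

View pics/c6.png

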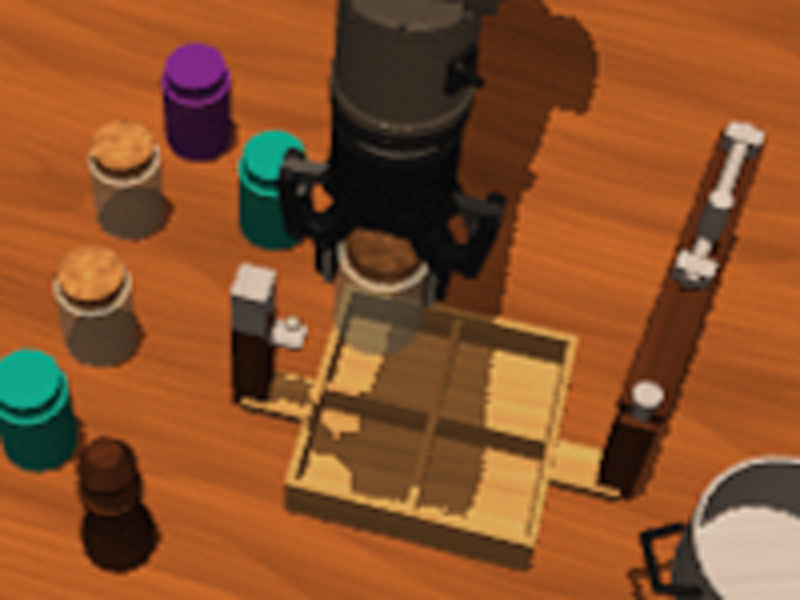

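Jar B hangs upright in the gripper at about (385,270), over the far cell of the carrier.

Request:
step_arm(
  increments=[
    [[-1,0,0,30,0,0,0],[-1,0,0,65,0,0,0],[-1,0,0,100,0,0,0],[-1,0,0,130,0,0,0],[-1,0,0,150,0,0,0],[-1,0,0,165,0,0,0],[-1,0,0,177,0,0,0],[-1,0,0,187,0,0,0],[-1,0,0,193,0,0,0],[-1,0,0,196,0,0,0]],
  ],
)

```text
t: 14.75
eef_pos: [0.6197, 0.1278, 0.0525]
tool_rot: [-0.002, -0.034, 0.999, 0.002]
contact_force: [0.6, -0.3, -2.1]
gripper_width: 0.698
grasp_force: 25.1
```

Request:
step_arm(
  increments=[
    [[-1,0,0,0,0,0,0],[-1,0,0,0,0,0,0],[-1,0,0,0,0,0,0]],
  ],
)

```text
t: 15.0
eef_pos: [0.6203, 0.1284, 0.0539]
tool_rot: [-0.001, -0.034, 0.999, 0.002]
contact_force: [-0.5, 0.0, -3.0]
gripper_width: 0.696
grasp_force: 25.1
```

Request:
step_arm(
  increments=[
    [[-1,0,-1,1,0,0,0],[-1,0,-1,2,0,0,0],[-1,0,-1,3,0,0,0],[-1,0,-1,3,0,0,0],[0.65,0,-1,3,0,0,0],[0.65,0,-1,3,0,0,0],[0.65,0,-1,3,0,0,0],[0.65,0,-1,-15,0,0,0],[0.65,0,-1,-50,0,0,0],[0.65,0,-1,-90,0,0,0]],
  ],
)

```text
t: 15.83
eef_pos: [0.6183, 0.1266, 0.1419]
tool_rot: [-0.004, -0.034, 0.999, 0.001]
contact_force: [0.9, 1.4, 0.3]
gripper_width: 0.822
grasp_force: 0.0
```

Request:
step_arm(
  increments=[
    [[1,0,0,-40,0,0,0],[1,0,0,-80,0,0,0],[1,10,-40,-100,0,0,0],[1,20,-80,-100,0,0,0],[1,30,-120,-100,0,0,0],[1,35,-160,-100,0,0,0],[1,35,-160,-100,0,0,0],[1,35,-160,-100,0,0,0]],
  ],
)

```text
t: 16.5
eef_pos: [0.5958, -0.0395, 0.2429]
tool_rot: [-0.001, -0.031, 1.0, 0.001]
contact_force: [1.0, 0.5, -0.7]
gripper_width: 1.002
grasp_force: 0.0
```

Run:
```python
from h import *
snap('top','top6');snap('scene','scene6'); jars('top6'); jars('scene6'); jars('top6',.103); jars('scene6',.103)
b=(.5815,-.113)
plan([(*b,.2,90,1)],[(*b,.042,90,1)])
```

```text
top6 [369, 183, 7, 12, 65] [371.5 188.6] [ 0.5803 -0.1358  0.095 ]
top6 [367, 224, 19, 21, 325] [375.  234.1] [ 0.4552 -0.1439  0.095 ]
scene6 [287, 153, 13, 9, 89] [292.2 157.3] [ 0.4591 -0.1289  0.095 ]
scene6 [273, 182, 19, 13, 177] [281.6 188. ] [ 0.5824 -0.1129  0.095 ]
top6 [369, 183, 7, 12, 65] [371.5 188.6] [ 0.5786 -0.135   0.103 ]
top6 [367, 224, 19, 21, 325] [375.  234.1] [ 0.4542 -0.1429  0.103 ]
scene6 [287, 153, 13, 9, 89] [292.2 157.3] [ 0.4649 -0.1259  0.103 ]
scene6 [273, 182, 19, 13, 177] [281.6 188. ] [ 0.5873 -0.11    0.103 ]
t 16.6 at [ 0.5964 -0.0347  0.2423] phi 93.9 F [1.2 0.8 0.5] w 1.001 g 0.0
[1, 20, -77, 42, 0.3, -0.2, 3.9] rows 2.2
--
[1, 0, 0, 158, -0.0, 0.0, -0.0] rows 3.8
--
```

Request:
step_arm(
  increments=[
    [[1,10,-38,20,0,0,2],[1,20,-77,42,0,0,3.9],[1,20,-77,42,0,0,3.9],[1,20,-77,75,0,0,3.9],[1,20,-77,110,0,0,3.9],[1,20,-77,145,0,0,3.9],[1,20,-77,175,0,0,3.9],[1,20,-77,192,0,0,3.9],[1,20,-77,200,0,0,3.9],[1,20,-77,200,0,0,3.9]],
  ],
)

```text
t: 17.43
eef_pos: [0.58, -0.1109, 0.0401]
tool_rot: [-0.004, -0.001, 1.0, 0.002]
contact_force: [-0.0, 0.1, 0.6]
gripper_width: 0.999
grasp_force: 0.0
```

Request:
step_arm(
  increments=[
    [[-1,0,0,0,0,0,0],[-1,0,0,0,0,0,0],[-1,0,0,0,0,0,0],[-1,0,0,0,0,0,0],[-1,0,0,0,0,0,0],[-1,0,0,0,0,0,0]],
  ],
  force=22,
)

```text
t: 17.93
eef_pos: [0.5822, -0.1127, 0.0438]
tool_rot: [-0.0, 0.0, 1.0, 0.002]
contact_force: [-0.9, 0.8, 6.9]
gripper_width: 0.695
grasp_force: 24.6
```

Request:
step_arm(
  increments=[
    [[-1,0,0,-15,0,0,0],[-1,0,0,-45,0,0,0],[-1,0,0,-80,0,0,0],[-1,0,0,-115,0,0,0],[-1,0,0,-150,0,0,0],[-1,0,0,-180,0,0,0],[-1,0,0,-200,0,0,0],[-1,0,0,-208,0,0,0]],
  ],
)

```text
t: 18.6
eef_pos: [0.5828, -0.1143, 0.254]
tool_rot: [0.001, 0.0, 1.0, 0.002]
contact_force: [0.5, -0.7, -2.0]
gripper_width: 0.693
grasp_force: 25.0
```

Run:
```python
from h import *
snap('top','top7');snap('scene','scene7'); jars('top7'); jars('scene7')
c=car(.044,.044)
s=cv2.imread('pics/scene7.png'); cv2.imwrite('pics/c7.png',cv2.resize(s[120:270,260:460],None,fx=4,fy=4,interpolation=cv2.INTER_CUBIC))
plan([(.60,.05,.25,93.85,-1)],[(*c,.25,93.85,-1)],[(*c,.0525,93.85,-1)])
```

```text
scene7 [288, 152, 12, 10, 82] [293.6 156.9] [ 0.456  -0.1252  0.095 ]
t 18.7 at [ 0.582  -0.1139  0.2514] phi 90.0 F [-0.3 -0.  -2.6] w 0.693 g 25.0
[-1, -18, 164, 2, 0.2, -0.0, -3.9] rows 4.0
--
[-1, -25, 162, 0, 0.0, -0.0, 0.0] rows 3.9
--
[-1, 0, 0, 198, 0.0, -0.0, 0.0] rows 4.7
--
```

View pics/c7.png

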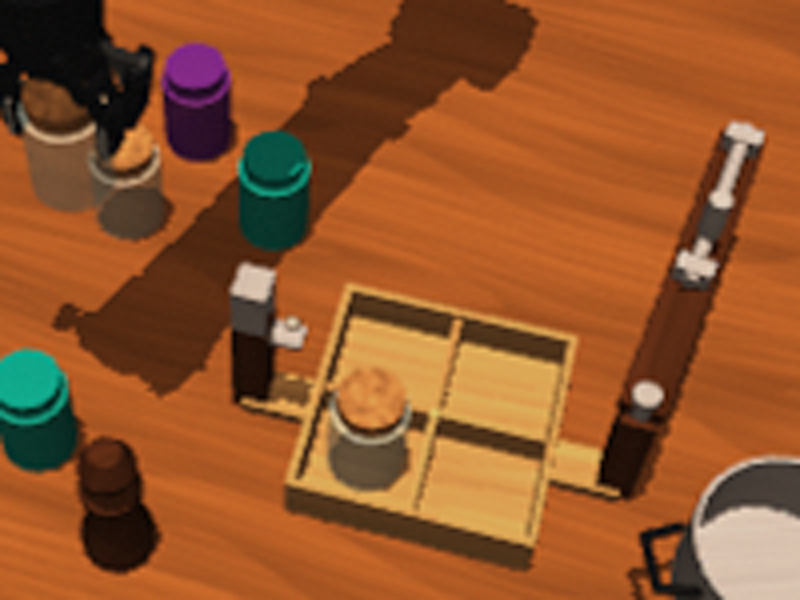

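Jar B stands upright in its cell at (370,430), and jar A is in the gripper at top left.

Request:
step_arm(
  increments=[
    [[-1,-2,15,1,0,0,-0.5],[-1,-5,45,2,0,0,-1.5],[-1,-9,80,2,0,0,-2.5],[-1,-13,115,2,0,0,-3.5],[-1,-16,145,2,0,0,-3.9],[-1,-18,164,2,0,0,-3.9]],
  ],
)

```text
t: 19.2
eef_pos: [0.5982, 0.0561, 0.2458]
tool_rot: [-0.004, -0.037, 0.999, 0.003]
contact_force: [-0.6, 1.2, -1.8]
gripper_width: 0.694
grasp_force: 25.0
```

Request:
step_arm(
  increments=[
    [[-1,-4,25,0,0,0,0],[-1,-9,60,0,0,0,0],[-1,-15,95,0,0,0,0],[-1,-20,125,0,0,0,0],[-1,-23,150,0,0,0,0],[-1,-25,162,0,0,0,0],[-1,-25,162,0,0,0,0],[-1,-25,162,0,0,0,0],[-1,-25,162,0,0,0,0]],
  ],
)

```text
t: 19.95
eef_pos: [0.6134, 0.2112, 0.2484]
tool_rot: [-0.002, -0.033, 0.999, 0.001]
contact_force: [0.2, 0.3, -0.8]
gripper_width: 0.694
grasp_force: 25.0
```

Run:
```python
from h import *
c=car(.044,.044)
plan([(*c,.0525,93.85,-1)])
```

```text
t 19.95 at [0.6134 0.2112 0.2484] phi 93.7 F [ 0.2  0.3 -0.8] w 0.694 g 25.0
[-1, -2, 2, 196, 0.1, -0.3, -0.1] rows 4.7
--
```

Request:
step_arm(
  increments=[
    [[-1,0,0,30,0,0,0],[-1,0,0,65,0,0,0],[-1,0,0,100,0,0,0],[-1,0,0,130,0,0,0],[-1,0,0,150,0,0,0],[-1,0,0,165,0,0,0],[-1,0,0,178,0,0,0],[-1,0,0,188,0,0,0],[-1,0,0,194,0,0,0],[-1,0,0,196,0,0,0]],
  ],
)

```text
t: 20.78
eef_pos: [0.6128, 0.2135, 0.0527]
tool_rot: [-0.002, -0.033, 0.999, 0.002]
contact_force: [0.4, 0.6, -2.9]
gripper_width: 0.693
grasp_force: 25.0
```

Request:
step_arm(
  increments=[
    [[-1,0,0,0,0,0,0],[-1,0,0,1,0,0,0],[-1,0,0,2,0,0,0],[-1,0,0,2,0,0,0]],
  ],
)

```text
t: 21.12
eef_pos: [0.6134, 0.2146, 0.0519]
tool_rot: [-0.001, -0.034, 0.999, 0.002]
contact_force: [-0.8, -0.1, -1.6]
gripper_width: 0.695
grasp_force: 25.1
```

Request:
step_arm(
  increments=[
    [[0.65,0,0,0,0,0,0],[0.65,0,0,0,0,0,0],[0.65,0,0,0,0,0,0],[0.65,0,0,-15,0,0,0],[0.65,0,0,-50,0,0,0],[0.65,0,0,-90,0,0,0],[1,0,0,-130,0,0,0],[1,0,0,-170,0,0,0],[1,0,0,-190,0,0,0]],
  ],
)

```text
t: 21.87
eef_pos: [0.6157, 0.214, 0.2472]
tool_rot: [0.002, -0.034, 0.999, 0.003]
contact_force: [0.3, 0.1, 0.3]
gripper_width: 0.996
grasp_force: 0.0
```

Run:
```python
from h import *
snap('top','top8');snap('scene','scene8'); jars('top8'); jars('scene8'); print('in cells:');jars('top8',.103)
b=(.456,-.139)
plan([(.53,.04,.24,92,1)],[(*b,.2,90,1)],[(*b,.042,90,1)])
```

```text
top8 [365, 224, 21, 21, 359] [374.6 234.1] [ 0.455  -0.1426  0.095 ]
scene8 [282, 151, 18, 11, 154] [290.2 156.1] [ 0.4565 -0.1369  0.095 ]
in cells:
top8 [365, 224, 21, 21, 359] [374.6 234.1] [ 0.4541 -0.1416  0.103 ]
t 21.97 at [0.6163 0.2143 0.2469] phi 93.9 F [-0.5 -0.6 -0.2] w 0.999 g 0.0
[1, 98, -168, 5, 0.4, 0.3, 1.9] rows 4.7
--
[1, 80, -176, 40, 0.0, 0.0, 2.0] rows 4.7
--
[1, 0, -1, 158, 0.0, 0.0, -0.0] rows 3.8
--
```

Request:
step_arm(
  increments=[
    [[1,22,-37,2,0,0,1],[1,44,-74,5,0,0,1.9],[1,66,-112,5,0,0,1.9],[1,86,-148,5,0,0,1.9],[1,98,-168,5,0,0,1.9],[1,98,-168,5,0,0,1.9]],
  ],
)

```text
t: 22.47
eef_pos: [0.5239, 0.0324, 0.2353]
tool_rot: [-0.003, -0.013, 1.0, 0.001]
contact_force: [1.5, -0.2, -0.1]
gripper_width: 1.0
grasp_force: 0.0
```

Request:
step_arm(
  increments=[
    [[1,16,-35,10,0,0,2],[1,33,-70,20,0,0,2],[1,50,-106,30,0,0,2],[1,66,-142,40,0,0,2],[1,78,-168,40,0,0,2],[1,80,-176,40,0,0,2],[1,80,-176,40,0,0,2],[1,80,-176,40,0,0,2]],
  ],
)

```text
t: 23.13
eef_pos: [0.4536, -0.1383, 0.1953]
tool_rot: [-0.002, 0.0, 1.0, 0.002]
contact_force: [0.9, 0.5, 0.0]
gripper_width: 1.0
grasp_force: 0.0
```

Run:
```python
from h import *
b=(.456,-.139)
plan([(*b,.042,90,1)])
snap('scene','scene9'); snap('top','top9'); jars('scene9');jars('top9',.103)
s=cv2.imread('pics/scene9.png'); cv2.imwrite('pics/c8.png',cv2.resize(s[120:270,260:460],None,fx=4,fy=4,interpolation=cv2.INTER_CUBIC))
```

```text
t 23.13 at [ 0.4536 -0.1383  0.1953] phi 90.0 F [0.9 0.5 0. ] w 1.0 g 0.0
[1, -3, -1, 153, 0.2, -0.2, -0.0] rows 3.7
--
```

View pics/c8.png

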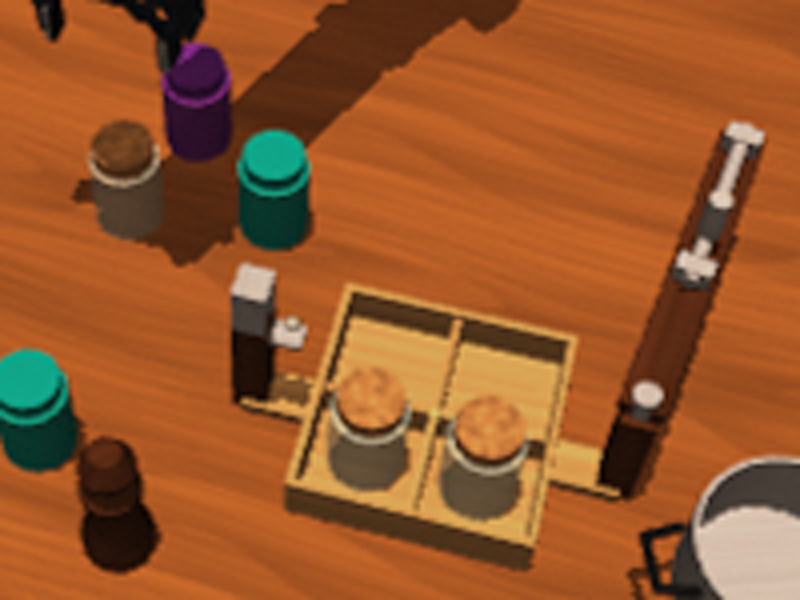

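Both placed jars stand upright at (370,430) and (485,460), and jar C has not moved (125,180).

Request:
step_arm(
  increments=[
    [[1,-2,-1,40,0,0,0],[1,-2,-1,75,0,0,0],[1,-2,-1,110,0,0,0],[1,-2,-1,135,0,0,0],[1,-2,-1,150,0,0,0],[1,-2,-1,154,0,0,0],[1,-2,-1,154,0,0,0]],
  ],
)

```text
t: 23.82
eef_pos: [0.4545, -0.1381, 0.0405]
tool_rot: [-0.003, -0.001, 1.0, 0.002]
contact_force: [0.4, 0.1, 0.2]
gripper_width: 1.002
grasp_force: 0.0
```

Request:
step_arm(
  increments=[
    [[-1,0,0,0,0,0,0],[-1,0,0,0,0,0,0],[-1,0,0,0,0,0,0],[-1,0,0,0,0,0,0],[-1,0,0,0,0,0,0],[-1,0,0,0,0,0,0]],
  ],
  force=22,
)

```text
t: 24.32
eef_pos: [0.4559, -0.1393, 0.0428]
tool_rot: [-0.0, 0.0, 1.0, 0.002]
contact_force: [0.2, 2.0, 7.6]
gripper_width: 0.695
grasp_force: 23.7
```

Request:
step_arm(
  increments=[
    [[-1,0,0,-15,0,0,0],[-1,0,0,-45,0,0,0],[-1,0,0,-80,0,0,0],[-1,0,0,-115,0,0,0],[-1,0,0,-150,0,0,0],[-1,0,0,-180,0,0,0],[-1,0,0,-200,0,0,0],[-1,0,0,-208,0,0,0],[-1,0,0,-208,0,0,0]],
  ],
)

```text
t: 25.07
eef_pos: [0.4562, -0.1404, 0.2512]
tool_rot: [0.0, 0.0, 1.0, 0.002]
contact_force: [0.3, -0.2, -1.9]
gripper_width: 0.695
grasp_force: 25.4
```

Run:
```python
from h import *
c=car(-.044,-.044)
plan([(.5,-.02,.25,92,-1)],[(*c,.25,93.85,-1)],[(*c,.0525,93.85,-1)])
```

```text
t 25.07 at [ 0.4562 -0.1404  0.2512] phi 90.0 F [ 0.3 -0.2 -1.9] w 0.695 g 25.4
[-1, -44, 120, 2, 0.2, 0.0, -2.0] rows 3.1
--
[-1, -37, 139, 0, 0.0, 0.0, -1.9] rows 3.4
--
[-1, 0, 0, 197, 0.0, 0.0, 0.0] rows 4.7
--
```

Request:
step_arm(
  increments=[
    [[-1,-5,15,1,0,0,0],[-1,-15,40,2,0,0,-1],[-1,-27,73,2,0,0,-2],[-1,-38,103,2,0,0,-2],[-1,-44,120,2,0,0,-2]],
  ],
)

```text
t: 25.48
eef_pos: [0.4991, -0.0163, 0.2456]
tool_rot: [-0.003, -0.019, 1.0, 0.002]
contact_force: [-0.7, -0.4, -2.8]
gripper_width: 0.696
grasp_force: 25.4
```

Request:
step_arm(
  increments=[
    [[-1,-7,27,0,0,0,-1],[-1,-16,60,0,0,0,-1.9],[-1,-25,93,0,0,0,-1.9],[-1,-33,120,0,0,0,-1.9],[-1,-36,134,0,0,0,-1.9],[-1,-37,139,0,0,0,-1.9],[-1,-37,139,0,0,0,-1.9],[-1,-37,139,0,0,0,-1.9],[-1,-37,139,0,0,0,-1.9]],
  ],
)

```text
t: 26.23
eef_pos: [0.5312, 0.1174, 0.2478]
tool_rot: [-0.002, -0.032, 0.999, 0.001]
contact_force: [-0.1, 0.6, -1.8]
gripper_width: 0.694
grasp_force: 25.4
```

Run:
```python
from h import *
plan([(*car(-.044,-.044),.0525,93.85,-1)])
```

```text
t 26.23 at [0.5312 0.1174 0.2478] phi 93.7 F [-0.1  0.6 -1.8] w 0.694 g 25.4
[-1, -2, 2, 195, 0.2, -0.2, -0.1] rows 4.7
--
```

Request:
step_arm(
  increments=[
    [[-1,-1,1,30,0,0,0],[-1,-1,1,65,0,0,0],[-1,-1,1,100,0,0,0],[-1,-1,1,130,0,0,0],[-1,-1,1,150,0,0,0],[-1,-1,1,165,0,0,0],[-1,-1,1,178,0,0,0],[-1,-1,1,188,0,0,0],[-1,-1,1,194,0,0,0],[-1,-1,1,196,0,0,0]],
  ],
)

```text
t: 27.07
eef_pos: [0.5315, 0.1207, 0.0517]
tool_rot: [-0.002, -0.033, 0.999, 0.002]
contact_force: [0.1, 1.2, -1.4]
gripper_width: 0.695
grasp_force: 25.4
```

Request:
step_arm(
  increments=[
    [[-1,0,0,0,0,0,0],[-1,0,0,1,0,0,0],[-1,0,0,2,0,0,0],[-1,0,0,2,0,0,0]],
  ],
)

```text
t: 27.4
eef_pos: [0.5324, 0.1218, 0.0509]
tool_rot: [-0.001, -0.034, 0.999, 0.002]
contact_force: [-0.2, 0.1, -0.0]
gripper_width: 0.697
grasp_force: 25.4
```

Resting on the floor; release and retreat, then check everything.

Request:
step_arm(
  increments=[
    [[0.65,0,0,0,0,0,0],[0.65,0,0,0,0,0,0],[0.65,0,0,0,0,0,0],[0.65,0,0,-15,0,0,0],[0.65,0,0,-50,0,0,0],[0.65,0,0,-90,0,0,0],[0.5,0,0,-130,0,0,0],[0,0,0,-170,0,0,0],[0,0,0,-190,0,0,0]],
  ],
)

```text
t: 28.15
eef_pos: [0.5343, 0.1211, 0.2454]
tool_rot: [0.001, -0.034, 0.999, 0.003]
contact_force: [1.9, 0.7, 0.1]
gripper_width: 0.505
grasp_force: 0.0
```

Run:
```python
from h import *
k,phi=bard(1.7,.146); print(k,phi)
plan([(.46,.26,.245,90,0)],[(*k,.245,phi,0)])
```

```text
(np.float64(0.41788059899300684), np.float64(0.32154743997842056)) 86.44717482776005
t 28.15 at [0.5343 0.1211 0.2454] phi 93.8 F [1.9 0.7 0.1] w 0.505 g 0.0
[0, 65, 144, 1, 0.4, 0.2, 3.8] rows 3.8
--
[0, 42, 61, 0, -0.0, -0.0, 3.6] rows 1.8
--
```

Request:
step_arm(
  increments=[
    [[0,16,36,1,0,0,2],[0,32,72,1,0.3,0.2,3.8],[0,48,106,1,0.3,0.2,3.8],[0,60,132,1,0.3,0.2,3.8],[0,65,144,1,0.3,0.2,3.8],[0,65,144,1,0.3,0.2,3.8]],
  ],
)

```text
t: 28.65
eef_pos: [0.4556, 0.2642, 0.24]
tool_rot: [-0.004, -0.004, 1.0, -0.0]
contact_force: [-1.0, -0.9, -0.3]
gripper_width: 0.494
grasp_force: 0.0
```

Request:
step_arm(
  increments=[
    [[0,20,30,0,0,0,2],[0,42,61,0,0,0,3.6],[0,42,61,0,0,0,3.6],[0,42,61,0,0,0,3.6],[0,42,61,0,0,0,3.6]],
  ],
)

```text
t: 29.07
eef_pos: [0.4165, 0.32, 0.2402]
tool_rot: [-0.003, 0.031, 1.0, -0.001]
contact_force: [-0.2, 0.4, -0.6]
gripper_width: 0.499
grasp_force: 0.0
```

Run:
```python
from h import *
k,phi=bard(1.7,.146)
plan([(*k,.153,phi,0)])
snap('scene','scene10'); snap('top','top10')
s=cv2.imread('pics/scene10.png'); cv2.imwrite('pics/c9.png',cv2.resize(s[100:280,160:480],None,fx=2.5,fy=2.5,interpolation=cv2.INTER_CUBIC))
jars('scene10',.103); jars('top10',.103)
for p in[(.044,.044),(.044,-.044),(-.044,-.044)]: print(car(*p))
```

```text
t 29.07 at [0.4165 0.32   0.2402] phi 86.4 F [-0.2  0.4 -0.6] w 0.499 g 0.0
[0, -2, 2, 87, -0.2, -0.4, -0.0] rows 2.1
--
scene10 [351, 189, 17, 14, 181] [359.4 195.3] [0.5317 0.1216 0.103 ]
[0.61444634 0.21335507]
[0.62035507 0.12555366]
[0.53255366 0.11964493]
```

View pics/c9.png

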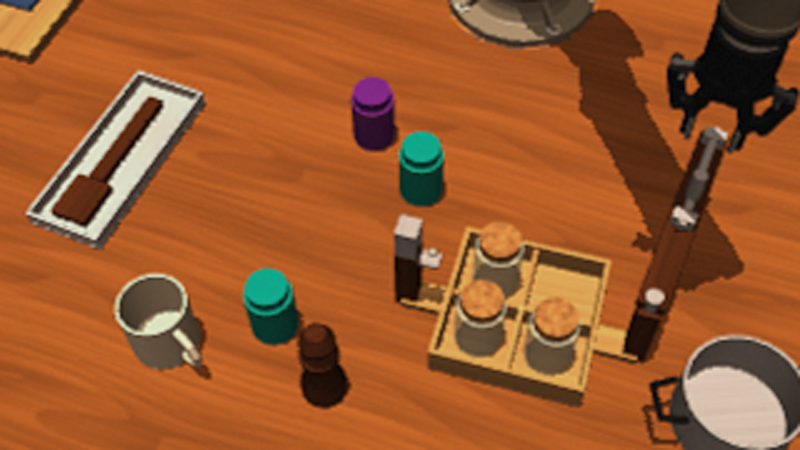

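All three jars stand in their cells at (500,255), (481,315) and (555,335), and the spatula is in the tray. Next I'll grip the knob.

Request:
step_arm(
  increments=[
    [[0,-1,1,40,0,0,0],[0,-1,1,70,0,0,0],[0,-1,1,87,0,0,0],[0,-1,1,87,0,0,0],[-1,-1,1,87,0,0,0],[-1,-1,1,87,0,0,0],[-1,-1,1,87,0,0,0],[-1,-1,1,87,0,0,0],[-1,-1,1,87,0,0,0]],
  ],
  force=30,
)

```text
t: 29.92
eef_pos: [0.4175, 0.3223, 0.1545]
tool_rot: [-0.002, 0.031, 1.0, 0.0]
contact_force: [1.2, -1.4, 3.7]
gripper_width: 0.202
grasp_force: 29.7
```

Run:
```python
from h import *
o=bot.get_obs(); p=np.array(o['eef_pos'][:2]); r=np.linalg.norm(p-H); b=np.arctan2(*(p-H)[::-1]); a0=(np.deg2rad(-86.15)-b)%(2*np.pi); print('r',r,'a',a0)
f=lambda a:(*bard(a,r)[0],.153,bard(a)[1],-1)
A=np.linspace(a0,.75,10)[1:]; B=np.linspace(.75,0,11)[1:]
plan([f(a) for a in A],[f(a) for a in B],[f(-.01),f(-.03)])
```

```text
r 0.1464249425585193 a 1.7050748022959903
t 29.92 at [0.4175 0.3223 0.1545] phi 86.4 F [ 1.2 -1.4  3.7] w 0.202 g 29.7
[-1, -1, -16, 2, 0.0, -0.2, -5.8] rows 0.8
[-1, -3, -31, 2, 0.0, -0.2, -11.9] rows 0.8
[-1, -7, -46, 2, 0.0, -0.2, -18.0] rows 0.8
[-1, -13, -60, 1, 0.0, -0.2, -24.0] rows 0.8
[-1, -20, -74, 1, 0.1, -0.2, -30.1] rows 0.9
[-1, -28, -87, 1, 0.1, -0.2, -36.2] rows 0.9
[-1, -38, -99, 1, 0.1, -0.2, -42.3] rows 0.8
[-1, -49, -110, 1, 0.1, -0.2, -48.4] rows 0.8
[-1, -61, -120, 1, 0.1, -0.2, -54.4] rows 0.8
--
[-1, -1, -11, 0, 0.0, -0.0, -4.3] rows 0.6
[-1, -2, -22, 0, 0.0, -0.0, -8.6] rows 0.6
[-1, -4, -33, 0, 0.0, -0.0, -12.9] rows 0.6
[-1, -7, -43, 0, 0.0, -0.0, -17.2] rows 0.6
[-1, -10, -54, 0, 0.0, -0.0, -21.5] rows 0.6
[-1, -15, -64, 0, 0.0, -0.0, -25.8] rows 0.6
[-1, -20, -73, 0, 0.0, -0.0, -30.1] rows 0.6
[-1, -26, -83, 0, 0.0, -0.0, -34.4] rows 0.6
[-1, -32, -92, 0, 0.0, -0.0, -38.7] rows 0.6
[-1, -40, -100, 0, 0.0, -0.0, -43.0] rows 0.6
--
[-1, 0, -1, 0, 0.0, 0.0, -0.6] rows 0.1
[-1, 0, -4, 0, 0.0, 0.0, -1.7] rows 0.2
--
```

Request:
step_arm(
  increments=[
    [[-1,-1,-16,1,0,0,-5.8],[-1,-3,-31,1,0,0,-11.9],[-1,-7,-46,1,0,0,-18],[-1,-13,-60,1,0,0,-24],[-1,-20,-74,1,0,0,-30.1],[-1,-28,-87,1,0,0,-36.2],[-1,-38,-99,1,0,0,-42.3],[-1,-49,-110,1,0,0,-48.4],[-1,-61,-120,1,0,0,-54.4],[-1,-61,-120,1,0,0,-54.4]],
  ],
)

```text
t: 30.75
eef_pos: [0.4736, 0.197, 0.1543]
tool_rot: [-0.0, -0.431, 0.903, 0.0]
contact_force: [-1.6, -0.6, 10.9]
gripper_width: 0.201
grasp_force: 30.7
```

Run:
```python
from h import *
o=bot.get_obs(); p=np.array(o['eef_pos'][:2]); r=np.linalg.norm(p-H); b=np.arctan2(*(p-H)[::-1]); a0=(np.deg2rad(-86.15)-b)%(2*np.pi); print('r',r,'a',a0)
f=lambda a:(*bard(a,.146)[0],.154,bard(a)[1],-1)
plan([f(a) for a in np.linspace(a0,-.01,11)[1:]],[f(-.03)])
```

```text
r 0.14637489417302632 a 0.7291175488673716
t 30.75 at [0.4736 0.197  0.1543] phi 141.0 F [-1.6 -0.6 10.9] w 0.201 g 30.7
[-1, -1, -11, 0, 0.1, -0.0, -5.3] rows 0.7
[-1, -2, -21, 0, 0.1, -0.0, -9.5] rows 0.6
[-1, -5, -32, 0, 0.1, -0.0, -13.8] rows 0.6
[-1, -7, -42, 0, 0.1, -0.0, -18.0] rows 0.6
[-1, -11, -53, 0, 0.1, -0.0, -22.2] rows 0.6
[-1, -16, -62, 0, 0.1, -0.0, -26.5] rows 0.6
[-1, -21, -72, 0, 0.1, -0.0, -30.7] rows 0.6
[-1, -27, -81, 0, 0.1, -0.0, -34.9] rows 0.6
[-1, -33, -90, 0, 0.1, -0.0, -39.2] rows 0.6
[-1, -40, -98, 0, 0.1, 0.0, -43.4] rows 0.6
--
[-1, -1, -3, 0, -0.0, -0.0, -1.2] rows 0.2
--
```

Request:
step_arm(
  increments=[
    [[-1,-1,-11,0,0,0,-5.3],[-1,-2,-21,0,0,0,-9.5],[-1,-5,-32,0,0,0,-13.8],[-1,-7,-42,0,0,0,-18],[-1,-11,-53,0,0,0,-22.2],[-1,-16,-62,0,0,0,-26.5],[-1,-21,-72,0,0,0,-30.7],[-1,-27,-81,0,0,0,-34.9],[-1,-33,-90,0,0,0,-39.2],[-1,-40,-98,0,0,0,-43.4]],
  ],
)

```text
t: 31.58
eef_pos: [0.5736, 0.1672, 0.1543]
tool_rot: [0.001, 0.734, -0.68, -0.001]
contact_force: [0.0, -2.7, 12.6]
gripper_width: 0.197
grasp_force: 30.9
```

Request:
step_arm(
  increments=[
    [[-1,0,0,0,0,0,0],[-1,0,0,0,0,0,0],[-1,0,0,0,0,0,0]],
  ],
)

```text
t: 31.83
eef_pos: [0.5742, 0.1673, 0.1544]
tool_rot: [0.0, 0.732, -0.681, 0.0]
contact_force: [2.1, -2.2, 10.2]
gripper_width: 0.202
grasp_force: 30.6
```

Run:
```python
from h import *
plan()
o=bot.get_obs(); p=np.array(o['eef_pos'][:2]); r=np.linalg.norm(p-H); b=np.arctan2(*(p-H)[::-1]); print('r',r,'a',np.deg2rad(-86.15)-b, bard(0,.146)[0])
```

```text
t 31.83 at [0.5742 0.1673 0.1544] phi -175.8 F [ 2.1 -2.2 10.2] w 0.202 g 30.6
r 0.14563595130866738 a -0.005659113344163469 (np.float64(0.5734031146805122), np.float64(0.16682948499246417))
```

Request:
step_arm(
  increments=[
    [[-1,0,-2,0,0,0,0],[-1,0,-4,0,0,0,0],[-1,0,-6,0,0,0,0],[-1,0,-6,0,0,0,0]],
  ],
)

```text
t: 32.17
eef_pos: [0.5753, 0.1673, 0.1541]
tool_rot: [0.004, 0.733, -0.68, -0.003]
contact_force: [-15.1, -4.3, 22.3]
gripper_width: 0.197
grasp_force: 32.5
```

Request:
step_arm(
  increments=[
    [[-1,0,4,0,0,0,0],[-0.2,0,4,0,0,0,0],[-0.2,0,4,0,0,0,0],[-0.2,0,4,-20,0,0,0],[-0.2,0,4,-60,0,0,0],[-0.2,0,4,-90,0,0,0],[-1,0,4,-90,0,0,0]],
  ],
)

```text
t: 32.75
eef_pos: [0.577, 0.1695, 0.248]
tool_rot: [-0.002, 0.733, -0.68, 0.0]
contact_force: [1.4, 0.7, 0.1]
gripper_width: 0.274
grasp_force: 0.0
```

Request:
step_arm(
  increments=[
    [[-1,40,0,0,0,0,0],[-1,80,0,0,0,0,0],[-1,80,0,0,0,0,0],[-1,80,0,0,0,0,0],[-1,80,0,0,0,0,0],[-1,80,0,0,0,0,0]],
  ],
)

```text
t: 33.25
eef_pos: [0.5793, 0.0897, 0.2411]
tool_rot: [0.003, 0.734, -0.68, -0.002]
contact_force: [0.1, -0.3, 0.4]
gripper_width: -0.001
grasp_force: 0.0
```

Run:
```python
from h import *
plan()
snap('scene','scene11'); snap('top','top11')
s=cv2.imread('pics/scene11.png')[130:270,300:460]; t=cv2.imread('pics/top11.png')[130:270,190:350]
cv2.imwrite('pics/c10.png',np.hstack([cv2.resize(x,(400,350),interpolation=cv2.INTER_CUBIC) for x in(s,t)]))
```

```text
t 33.25 at [0.5793 0.0897 0.2411] phi -175.6 F [ 0.1 -0.3  0.4] w -0.001 g 0.0
```

View pics/c10.png

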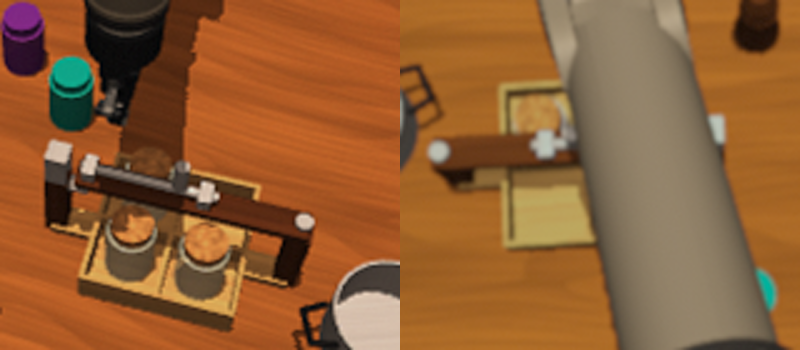

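The bar is shut: the push met a hard stop at 15 N, and the bolt is still drawn back with its knob at (180,172) in the left half. Next I'll grip the knob again and slide the bolt.

Run:
```python
from h import *
k=(.5748,.1673); d=np.array([.067,-.998])
plan([(*k,.245,-176.15,0)],[(*k,.154,-176.15,0)],[(*(np.array(k)+.043*d),.154,-176.15,-1)])
```

```text
t 33.35 at [0.5793 0.09   0.2412] phi -175.6 F [-1.   0.7 -0.3] w -0.003 g 0.0
[0, -77, -1, -4, 0.4, -0.0, 0.6] rows 1.8
--
[0, -1, 0, 91, 0.0, -0.0, -0.0] rows 2.2
--
[-1, 43, 0, 0, 0.0, -0.0, -0.0] rows 1.0
--
```

Request:
step_arm(
  increments=[
    [[0,-40,-1,-4,0.4,0,0.6],[0,-77,-1,-4,0.4,0,0.6],[0,-77,-1,-4,0.4,0,0.6],[0,-77,-1,-4,0.4,0,0.6],[0,-77,-1,-4,0.4,0,0.6],[0,-77,-1,-4,0.4,0,0.6]],
  ],
)

```text
t: 33.85
eef_pos: [0.5749, 0.1643, 0.2452]
tool_rot: [0.001, 0.729, -0.684, 0.001]
contact_force: [0.8, 0.6, -0.1]
gripper_width: 0.499
grasp_force: 0.0
```

Request:
step_arm(
  increments=[
    [[0,0,0,40,0,0,0],[0,0,0,70,0,0,0],[0,0,0,90,0,0,0],[0,0,0,90,0,0,0],[-1,0,0,90,0,0,0],[-1,0,0,90,0,0,0],[-1,0,0,90,0,0,0],[-1,0,0,90,0,0,0],[-1,0,0,90,0,0,0]],
  ],
  force=30,
)

```text
t: 34.6
eef_pos: [0.5754, 0.1646, 0.1568]
tool_rot: [-0.0, 0.729, -0.684, 0.001]
contact_force: [-3.6, -3.1, 6.1]
gripper_width: 0.195
grasp_force: 29.8
```

Request:
step_arm(
  increments=[
    [[-1,5,0,0,0,0,0],[-1,10,0,0,0,0,0],[-1,15,0,0,0,0,0],[-1,20,0,0,0,0,0],[-1,25,0,0,0,0,0],[-1,30,0,0,0,0,0],[-1,35,0,0,0,0,0],[-1,39,0,0,0,0,0],[-1,42,0,0,0,0,0],[-1,42,0,0,0,0,0]],
  ],
)

```text
t: 35.43
eef_pos: [0.5782, 0.1258, 0.1568]
tool_rot: [-0.002, 0.73, -0.684, -0.0]
contact_force: [-2.3, 5.0, 5.5]
gripper_width: 0.198
grasp_force: 29.9
```

Request:
step_arm(
  increments=[
    [[-1,3,0,0,0,0,0],[-1,5,0,0,0,0,0],[-1,7,0,0,0,0,0],[-1,7,0,0,0,0,0]],
  ],
)

```text
t: 35.77
eef_pos: [0.5782, 0.1257, 0.1568]
tool_rot: [-0.005, 0.732, -0.682, -0.002]
contact_force: [-4.3, 19.9, 1.8]
gripper_width: 0.199
grasp_force: 29.5
```

Request:
step_arm(
  increments=[
    [[-1,-3,0,0,0,0,0],[-0.2,-5,0,0,0,0,0],[-0.2,-5,0,0,0,0,0],[-0.2,-5,0,-20,0,0,0],[-0.2,-5,0,-60,0,0,0],[-0.2,-5,0,-100,0,0,0],[-0.2,-5,0,-130,0,0,0]],
  ],
)

```text
t: 36.35
eef_pos: [0.5787, 0.1199, 0.2886]
tool_rot: [-0.001, 0.729, -0.685, 0.002]
contact_force: [0.3, -0.3, -0.7]
gripper_width: 0.401
grasp_force: 0.0
```

Request:
step_arm(
  increments=[
    [[-0.2,40,20,0,0,0,0],[-0.2,80,40,0,0,0,0],[-0.2,120,60,0,0,0,0],[-0.2,160,80,0,0,0,0],[-0.2,190,90,0,0,0,0],[-0.2,190,90,0,0,0,0],[-0.2,190,90,0,0,0,0]],
  ],
)

```text
t: 36.93
eef_pos: [0.5155, -0.0352, 0.2815]
tool_rot: [0.003, 0.729, -0.684, -0.002]
contact_force: [0.7, -0.1, -1.1]
gripper_width: 0.4
grasp_force: 0.0
```

Run:
```python
from h import *
plan()
snap('scene','scene12'); snap('top','top12')
s=cv2.imread('pics/scene12.png')[130:270,300:460]; t=cv2.imread('pics/top12.png')[130:270,190:350]
cv2.imwrite('pics/c11.png',np.hstack([cv2.resize(x,(400,350),interpolation=cv2.INTER_CUBIC) for x in(s,t)]))
```

```text
t 36.93 at [ 0.5155 -0.0352  0.2815] phi -176.4 F [ 0.7 -0.1 -1.1] w 0.4 g 0.0
```

View pics/c11.png

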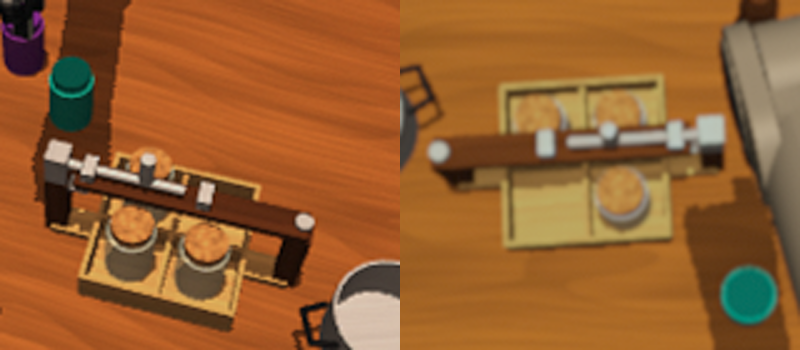

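The bolt runs into the staple (knob at (148,160) left, (608,133) right) and met a hard stop at 20 N. The bar is shut and the jars are upright, so I'm handing in.

```bash
python3 -c "
from station import bot
print(bot.hand_in())"
```

```text
the job is handed in; nothing more can be done
None
```

The job is handed in, no verdict was returned: all three jars present stand upright in their own cells, the spatula lies in the tray, and the bar was shut before the bolt was slid home, each to a hard stop.

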